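# Make up two supper kits

### The arm

A 6-joint arm with a two-finger parallel gripper is mounted at the origin on a cart in front of the work surface, level with it; the furniture and walls round the work are solid. World frame = base frame: x ahead of the robot, y to its left, z up, the work surface at z = 0. Lengths are in m, angles in degrees, forces in N, time in s.
With the tool pointing down it reaches from about 0.375 to 0.9 m from the base axis. Payload 3.1 kg.
Tool frame: the origin (TCP) lies midway between the tips of the shut fingers; the grasp point (between the pads) lies 19 mm behind it (manip.grip_point_offset is the distance from the TCP to the grasp point, in m); z points along the fingers, y is the line along which they close (so a half turn about z gives the same grasp; the last joint's range is limited). The gripper opens to 85 mm and grips with 20 to 120 N. Pads are 22 mm wide; open, the fingers measure 114 mm over their backs; the gripper's body (76 mm by 85 mm) begins 54 mm behind the grasp point. The pads swing forward as they close: fully open they stand 13 mm farther back than shut.
Start: joints at [59.731, 30.224, 82.088, -0, 67.689, -10.227], TCP at [0.214, 0.587, 0.231] pointing down, gripper open.
Joint ranges: [-176.69, 176.69], [-43.24, 126.21], [12.49, 139.97], [-82, 262], [0, 151.66], [-163.58, 163.58]. Speed limits (degrees/s): [159.86, 159.86, 180, 180, 180, 180].

### API

Orientations are given as a 3x3 rotation matrix whose columns are the frame's x, y, z axes.
In Python, from plant import sensors, optics, order, manip gives the robot as it stands.
- The arm moves only by the tool drive_tool, never from a script. Its argument "plan" is a list of rows, each a list of 3 entries, a list of its own where there are three numbers: the finger opening in mm, from 0 to 85.4, then the shift along the world's x, y, z each as a share of 0.6 m, from -1 to 1, then the turn, a rotation vector about the world's x, y, z each as a share of 0.5 rad, from -1 to 1. In form: [[fingers, [x, y, z], [ax, ay, az]], ...]. A call has 1 to 8 rows; each row is the pose to reach, as a shift and turn from the pose commanded when the call began; what a row does not reach only later rows make up. A row lasts 1/10 s, in which the tool goes at most 50 mm and 8.59 degrees, less where a joint would pass 70% of its speed; a pose out of reach is approached as far as the arm can. A call with a number of a shift or a turn outside -1 to 1 is refused whole. A call with a gripper value outside its range is refused whole. The fingers move at their own pace and stop on an object; "squeeze" is the grip in N (left out, the last holds). Time passes only in rows, so rows that repeat a pose let the fingers close. It gives the time, the measured TCP pose, the force, the opening and the grip force at its end, in the units of the state.
- sensors.observe(): the state, without advancing time (a new reading comes with each control period).
- optics.grab_frame(name): name is "scene" or "side" or "wrist"; returns a dict with "pixels" (480x640x3 uint8, blue, green, red), "K" (3x3 intrinsics, pixels), "R" (3x3) and "t" (3): a world point X has camera coordinates R X + t. Camera axes: x right, y down, z forward; pixel columns grow to the right and rows downward; lengths in m; the calibration is good to about 2 mm. A picture is of the moment at which its call begins. There is no depth.
- order.hand_in(): hands the job in; it is judged then, once.
Trained networks look in the newest picture that a camera, given by its name, has taken for a name from the list of things; names that differ only in an ending like _2 or _b are one class to them, and where a whole thing is asked for, a point or a joint stands for the part that bears it (a point fixed in the world has none). Each returns a list of dicts, best first, with "score" (0 to 1); they miss things now and then, are a little off and sometimes report something else, mostly with a low value. They report only what shows in the picture. A call takes as long as a camera call. They do not tell look-alikes from the thing itself.
- optics.search_frame(camera, target): "centre" ([x, y, z] in m, in the coordinates of the camera as it stood for that picture, good to about 4 mm: the middle of the surface that is visible of it).
The state is a dict: "time": time; "qpos": joint angles; "qvel": joint speeds; "effort": joint torques, N m; "tool_pos": TCP position; "orientation": TCP orientation; "contact_force": force on the tool from outside, world axes, zero at the start; "wrist_torque": the same for the moment, N m; "width": finger opening in m; "finger_force": force on a finger pad.
Only numpy, scipy, OpenCV 4.12 (cv2) and the standard library are available. Lean on these libraries where they do the work, as an engineer would, in place of code of your own. Each camera call takes 0.05 s, during which the arm holds its last target. There are 200 camera calls.

### The job

Make up the two supper kits in the wooden trays on the worktop. In the long three-pocket tray goes the fish kit: a lemon in each end pocket and one of the two slim spice jars in the narrow middle pocket; in the short two-pocket tray goes the steak kit: the pepper grinder in the big pocket and the other spice jar in the narrow one. Jars and grinder stand upright on the pocket floors, everything is let go, and the jam jar, the tin and the mug behind the trays stay as they are.

Things in the scene. Friction and masses are not known exactly. Their poses are not given: they have to be found in the camera images.
- long_tray: Low wooden tray, three pockets in a row, 270 mm long (plus 11 mm lips at the ends), 88 mm wide. The narrow middle pocket is 62 mm long, centred at y = 0; the end pockets are 92 mm long, centred at y = +83 mm and y = -83 mm. Pockets 76 mm wide (x), floor 5 mm and wall tops 12 mm above the worktop, walls 6 mm thick. Fixed. Origin: centre of the underside; y along its length, z up.
- short_tray: Low wooden tray, two pockets in a row, 172 mm long (plus 11 mm lips at the ends), 88 mm wide. The big pocket is 92 mm long, centred at y = -34 mm; the narrow pocket is 62 mm long, centred at y = +49 mm. Pockets 76 mm wide (x), floor 5 mm and wall tops 12 mm above the worktop, walls 6 mm thick. Fixed. Origin: centre of the underside; y along its length, z up.
- lemon_1_center (a point): A lemon lying on its side, 71 mm long, 53 mm wide, 51 mm high. The point is its centre, 25.5 mm above its underside; its x axis runs along the length, so it is gripped across y. The two lemons are interchangeable.
- lemon_2_center (a point): A lemon lying on its side, 71 mm long, 53 mm wide, 51 mm high. The point is its centre, 25.5 mm above its underside; its x axis runs along the length, so it is gripped across y. The two lemons are interchangeable.
- spice_jar_1_center (a point): A slim round glass spice jar with a flat red cap, 45 mm in diameter, 106 mm tall, standing upright. The point is its centre, 53 mm above its underside; z runs up its axis. The two spice jars are interchangeable.
- spice_jar_2_center (a point): A slim round glass spice jar with a flat red cap, 45 mm in diameter, 106 mm tall, standing upright. The point is its centre, 53 mm above its underside; z runs up its axis. The two spice jars are interchangeable.
- grinder_center (a point): A turned dark wooden pepper grinder with a small metal button on top, round, 58 mm in diameter at its widest, 140 mm tall, standing upright; solid body about 58 mm across up to 101 mm, head 50 mm across from 102 to 129 mm, button 12 mm; the head does not turn. The point is on its axis, 70 mm above its underside; z runs up the axis.
- jam_jar: Wide jam jar with a yellow lid, 66 mm in diameter, 100 mm tall. Above and behind it hang wall cabinets: underside 0.44 m above the worktop, fronts at about x = 0.60 m, so keep arm and wrist low over the trays. Stands behind the trays; not part of the kits. Origin: centre of its underside.
- mug: White mug with a green pattern and a handle, 88 x 119 mm, 99 mm tall. Stands behind the trays; not part of the kits. Origin: centre of its underside.
- tin: Low round tin, 76 mm in diameter, 58 mm tall. Stands behind the trays; not part of the kits. Origin: centre of its underside.
Mind the look-alikes: they are no part of the job. Leave any blue look-alike of the part that bears spice_jar_2_center alone.

How it is judged:
By the outcome, as a careful person would: the job done as asked, in the order asked, and still so for the second after the job is handed in, with the robot touching nothing.
It also fails if it takes over 120 s, if anything falls off the work surface, if the arm or the gripper's body presses on something with over 40 N, if the wrist force passes 120 N, or if a joint passes its speed limit or range.

## Working session

There is one attempt and no reset: what is moved stays moved. The work goes in short steps, Python scripts to look and compute and a tool call to move; the robot and the scene stay as the last step left them, time stands still between calls to the robot, and variables do not carry over. Pictures are saved under pics/ and viewed, at most 14 in all, crops included, and the job is handed in when it is done.

Besides the shell and the picture viewer there is one more tool, called after "Call:" as name(argument=value, ...) on one line, values as JSON. drive_tool: Moves the arm, as the interface text tells. Its arguments: {"type":"object","properties":{"plan":{"type":"array","items":{"type":"array"}},"squeeze":{"type":"number"}},"required":["plan"]}

```bash
mkdir -p pics
cat > h.py <<'E'
import numpy as np, cv2
from plant import sensors, optics, order, manip
def grab(n,f=None):
    d=optics.grab_frame(n)
    if f: cv2.imwrite('pics/'+f,d['pixels'])
    return d
def w(d,c): return d['R'].T@(np.array(c)-d['t'])
def find(cam,names,d):
    for n in names:
        for r in optics.search_frame(cam,n)[:5]:
            c=np.array(r['centre']); p=d['K']@c
            print(cam,n,round(r['score'],2),w(d,c).round(3),(p[:2]/p[2]).round())
def pix2plane(d,uv,z):
    r=d['R'].T@np.linalg.solve(d['K'],[uv[0],uv[1],1.]); o=-d['R'].T@d['t']
    return o+r*(z-o[2])/r[2]
def st():
    s=sensors.observe(); print(round(s['time'],2),np.round(s['tool_pos'],4),np.round(s['orientation'],3).tolist(),np.round(s['qpos'],1),s['width'],s['finger_force'],np.round(s['contact_force'],1))
E
python3 - <<'E'
from h import *
st(); print(manip.grip_point_offset)
N=['long_tray','short_tray','lemon_1_center','spice_jar_1_center','grinder_center','jam_jar','mug','tin']
for c in ['scene','side']:
    d=grab(c,c+'1.png'); find(c,N,d); print((-d['R'].T@d['t']).round(3))
E
```

```text
0.0 [0.2138 0.5865 0.2303] [[-0.939, 0.343, -0.001], [0.343, 0.939, -0.002], [0.0, -0.002, -1.0]] [ 59.7  30.3  82.2   0.   67.7 -10.2] 0.08572230926156317 0.0 [ 0.1 -0.  -0.1]
0.0187
scene long_tray 0.61 [ 0.515 -0.248  0.006] [407. 311.]
scene long_tray 0.27 [ 0.368 -0.353  0.04 ] [407. 372.]
scene short_tray 0.72 [0.508 0.229 0.009] [270. 214.]
scene lemon_1_center 0.97 [ 0.368 -0.351  0.043] [406. 370.]
scene spice_jar_1_center 0.94 [0.371 0.209 0.074] [235. 228.]
scene grinder_center 0.64 [ 0.43  -0.001  0.074] [309. 258.]
scene jam_jar 0.65 [ 0.581 -0.019  0.073] [355. 230.]
scene jam_jar 0.63 [ 0.432 -0.004  0.076] [310. 258.]
scene jam_jar 0.24 [ 0.672 -0.195  0.059] [431. 250.]
scene jam_jar 0.18 [0.507 0.229 0.006] [270. 215.]
scene mug 0.57 [0.691 0.229 0.07 ] [315. 167.]
scene tin 0.82 [ 0.673 -0.195  0.059] [431. 249.]
[-0.162 -0.587  1.074]
side long_tray 0.78 [ 0.51  -0.234  0.006] [316. 172.]
side short_tray 0.9 [0.501 0.231 0.006] [325. 341.]
side lemon_1_center 0.61 [0.597 0.012 0.087] [277. 232.]
side lemon_1_center 0.59 [ 0.379 -0.336  0.038] [364. 133.]
side spice_jar_1_center 0.7 [0.383 0.237 0.092] [388. 322.]
side grinder_center 0.66 [0.445 0.029 0.078] [348. 238.]
side jam_jar 0.8 [0.597 0.01  0.087] [277. 231.]
side mug 0.67 [0.702 0.227 0.061] [221. 332.]
side tin 0.85 [ 0.683 -0.17   0.055] [244. 180.]
[0.502 0.635 0.942]
```

View pics/scene1.png

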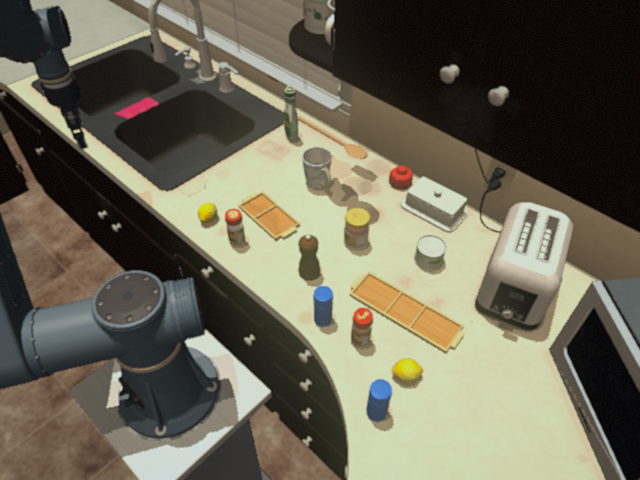

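View pics/side1.png

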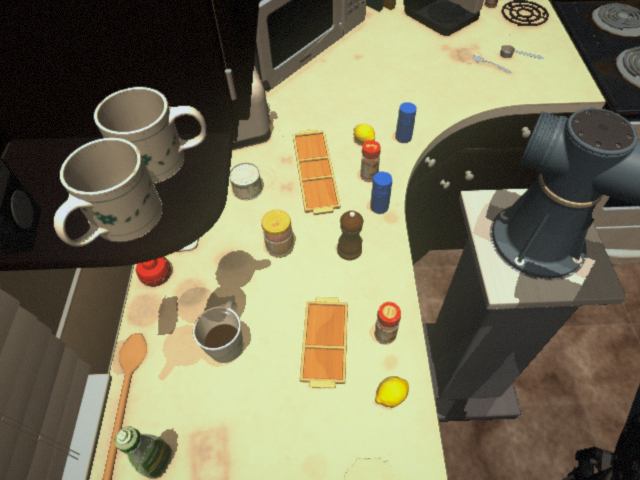

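The scene picture shows lemons at (207,212) and (407,370), red-capped jars at (235,226) and (362,327), and the grinder at (309,257). The trays are at (270,214) and (407,311), and the blue look-alikes at (323,306) and (379,400). The side view agrees with this.

```bash
cat > m.py <<'E'
from h import *
def comps(m,amin):
    n,l,s,c=cv2.connectedComponentsWithStats(m.astype(np.uint8))
    return [(l==i,s[i],c[i]) for i in range(1,n) if s[i][4]>amin]
def tri(ds,uvs):
    A=[];b=[]
    for d,uv in zip(ds,uvs):
        r=d['R'].T@np.linalg.solve(d['K'],[uv[0],uv[1],1.]); r/=np.linalg.norm(r); o=-d['R'].T@d['t']
        P=np.eye(3)-np.outer(r,r); A.append(P); b.append(P@o)
    return np.linalg.lstsq(np.vstack(A),np.hstack(b),rcond=None)[0]
def analyse(c,d,roi=(190,180,480,420)):
    img=d['pixels']; hsv=cv2.cvtColor(img,cv2.COLOR_BGR2HSV); H,S,V=[hsv[...,i].astype(int) for i in range(3)]
    R=np.zeros(H.shape,bool); x0,y0,x1,y1=roi; R[y0:y1,x0:x1]=1
    for nm,m,a,z in [('red',((H<6)|(H>174))&(S>150)&(V>90),25,.1),('yellow',(H>22)&(H<34)&(S>170)&(V>60),60,.0255),('wood',(H>8)&(H<22)&(S>120)&(V>120),400,.009),('blue',(H>105)&(H<125)&(S>130),100,.05)]:
        for mm,s,ce in comps(m&R,a):
            p=pix2plane(d,ce,z)
            print(c,nm,s,ce.round(1),p.round(3))
            if nm=='wood':
                ys,xs=np.nonzero(mm); P=np.array([pix2plane(d,(x,y),.009)[:2] for x,y in zip(xs,ys)])*1000
                print('   rect',cv2.minAreaRect(P.astype(np.float32)))
            if nm=='yellow':
                ys,xs=np.nonzero(mm); P=np.array([pix2plane(d,(x,y),.0255)[:2] for x,y in zip(xs,ys)])*1000
                print('   rect',cv2.minAreaRect(P.astype(np.float32)))
E
python3 - <<'E'
from m import *
d=grab('scene'); analyse('scene',d); 
for c in [(308,238),]: print('grinder button',pix2plane(d,c,.14))
e=grab('side'); analyse('side',e,(290,90,460,440))
a=d['pixels'][190:430,190:470]; b=e['pixels'][90:440,230:440]
cv2.imwrite('pics/crop_a.png',cv2.resize(a,None,fx=2.5,fy=2.5,interpolation=2)); cv2.imwrite('pics/crop_b.png',cv2.resize(b,None,fx=1.7,fy=1.7,interpolation=2))
E
```

```text
scene yellow [199 204  17  18 233] [206.5 211.7] [0.383 0.35  0.026]
   rect ((382.9105529785156, 348.1768798828125), (67.22869873046875, 43.92006301879883), 52.04692077636719)
scene yellow [393 359  29  19 415] [406.7 368.4] [ 0.381 -0.345  0.026]
   rect ((382.6676025390625, -343.9812316894531), (43.37246322631836, 62.288108825683594), 43.41496658325195)
scene wood [ 242  193   57   46 1089] [268.9 214.5] [0.505 0.231 0.009]
   rect ((503.7352600097656, 231.30413818359375), (168.7761993408203, 81.21150207519531), 84.84373474121094)
scene wood [ 353  274  109   74 2701] [407.5 310.5] [ 0.515 -0.249  0.009]
   rect ((514.6275024414062, -242.00868225097656), (75.71588897705078, 263.2489013671875), 6.465396881103516)
scene blue [314 287  18  15 212] [322.8 293.8] [ 0.388 -0.087  0.05 ]
scene blue [370 380  21  20 330] [380.4 389.6] [ 0.292 -0.34   0.05 ]
grinder button [0.43393558 0.00592596 0.14      ]
side red [363 141  17  12 100] [370.8 147.4] [ 0.375 -0.22   0.1  ]
side red [379 303  21  20  90] [391.1 315. ] [0.376 0.225 0.1  ]
side yellow [355 125  20  17 259] [364.3 132.4] [ 0.376 -0.354  0.026]
   rect ((376.59625244140625, -352.8053283691406), (50.49681854248047, 62.817230224609375), 1.3498562574386597)
side yellow [376 377  33  30 726] [391.9 391.4] [0.381 0.345 0.025]
   rect ((380.39111328125, 344.9189453125), (58.14989471435547, 52.905723571777344), 66.88198852539062)
side wood [ 295  132   44   81 2295] [315.4 171.3] [ 0.511 -0.233  0.009]
   rect ((511.6893005371094, -239.92210388183594), (79.64334869384766, 276.2922058105469), 6.215210914611816)
side wood [ 301  302   46   79 3025] [324.4 341.6] [0.503 0.234 0.009]
   rect ((502.5521240234375, 228.89944458007812), (165.67755126953125, 86.3701171875), 84.55005645751953)
side blue [400 103  16  11 137] [407.7 107.9] [ 0.253 -0.419  0.05 ]
side blue [374 172  18  14 205] [382.2 178.6] [ 0.349 -0.163  0.05 ]
```

View pics/crop_a.png

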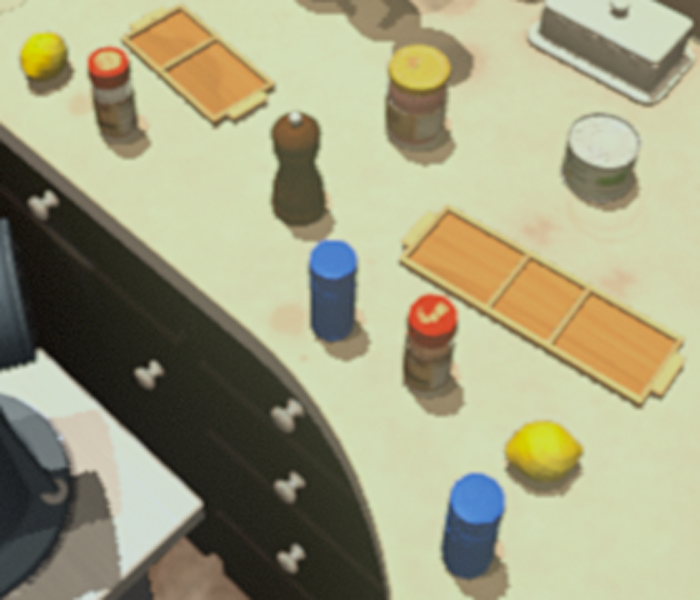

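View pics/crop_b.png

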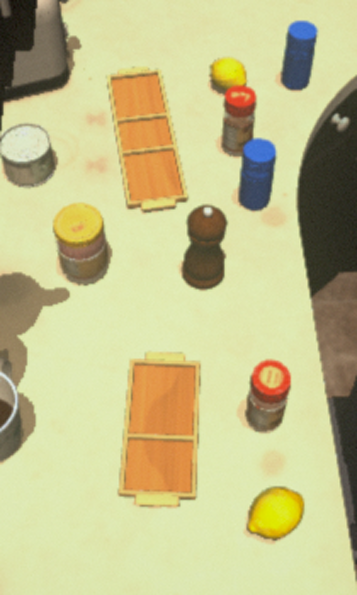

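The crops show clear tray corners, cap tops and the grinder button, so I'll triangulate those. The short tray's narrow pocket is at its +y end.

Run:
```python
from m import *
d=grab('scene'); e=grab('side')
A=lambda x,y:(190+x/2.5,190+y/2.5); B=lambda x,y:(230+x/1.7,90+y/1.7)
for n,a,b,z in [('jar1',(110,61),(270,376),.106),('jar2',(432,312),(240,96),.106),('grinder',(296,117),(208,211),.138),('blueA',(333,256),(258,150),.106),('blueB',(475,492),(301,30),.106)]:
    print(n,tri([d,e],[A(*a),B(*b)]).round(4),pix2plane(d,A(*a),z).round(4)[:2],pix2plane(e,B(*b),z).round(4)[:2])
print('lem1',tri([d,e],[(206.5,211.7),(391.9,391.4)]).round(4)); print('lem2',tri([d,e],[(406.7,368.4),(364.3,132.4)]).round(4))
for n,f,dd,c in [('shortS',A,d,[(179,8),(273,88),(217,122),(124,40)]),('shortB',B,e,[(131,360),(200,361),(196,497),(120,495)]),('longS',A,d,[(449,208),(682,340),(640,401),(402,258)]),('longB',B,e,[(109,76),(159,72),(187,198),(129,207)])]:
    P=np.array([pix2plane(dd,f(*q),.012)[:2] for q in c]); r=cv2.minAreaRect((P*1000).astype(np.float32)); print(n,P.round(3).tolist(),P.mean(0).round(4),r)
```

```text
jar1 [0.3814 0.22   0.107 ] [0.3831 0.2203] [0.3801 0.2202]
jar2 [ 0.3752 -0.2161  0.108 ] [ 0.377  -0.2156] [ 0.3744 -0.2177]
grinder [0.4372 0.0097 0.1378] [0.4386 0.0092] [0.4359 0.0108]
blueA [ 0.3599 -0.113   0.108 ] [ 0.3613 -0.1121] [ 0.3593 -0.1145]
blueB [ 0.2705 -0.35    0.1091] [ 0.2717 -0.3492] [ 0.2697 -0.3538]
lem1 [0.381  0.3467 0.0292]
lem2 [ 0.3772 -0.3462  0.0331]
shortS [[0.548, 0.307], [0.533, 0.138], [0.456, 0.146], [0.469, 0.313]] [0.5013 0.2258] ((500.8746643066406, 225.930908203125), (170.0155792236328, 79.23600769042969), 84.91680908203125)
shortB [[0.537, 0.144], [0.451, 0.149], [0.466, 0.32], [0.552, 0.314]] [0.5017 0.2319] ((501.60260009765625, 231.66758728027344), (172.93907165527344, 86.1399917602539), 85.11054229736328)
longS [[0.538, -0.11], [0.568, -0.371], [0.486, -0.379], [0.457, -0.117]] [ 0.5123 -0.2444] ((512.6888427734375, -243.9589080810547), (82.1286849975586, 264.61004638671875), 6.294347286224365)
longB [[0.566, -0.369], [0.486, -0.374], [0.454, -0.112], [0.537, -0.099]] [ 0.5108 -0.2384] ((509.9669189453125, -238.38327026367188), (83.977294921875, 270.9339294433594), 6.179210662841797)
```

Call:
drive_tool(plan=[[85, [0.07, -0.1, 0], [0, 0, 0.25]], [85, [0.14, -0.2, 0], [0, 0, 0.5]], [85, [0.21, -0.3, 0], [0, 0, 0.75]], [85, [0.278, -0.4, 0], [0, 0, 1]], [85, [0.278, -0.4, 0], [0, 0, 1]], [85, [0.278, -0.4, 0], [0, 0, 1]], [85, [0.278, -0.4, 0], [0, 0, 1]], [85, [0.278, -0.4, 0], [0, 0, 1]]])

```text
time: 1.9
tool_pos: [0.3816, 0.3466, 0.2315]
orientation: [[-0.989, -0.147, -0.0], [-0.147, 0.989, 0.001], [-0.0, 0.001, -1.0]]
contact_force: [-0.7, 0.3, -0.2]
width: 0.0848
finger_force: 0.0
```

Run:
```python
from m import *
st(); d=grab('wrist','w1.png'); print((-d['R'].T@d['t']).round(3),d['R'].round(2).tolist()); find('wrist',['lemon_1_center','spice_jar_1_center','short_tray'],d); analyse('wrist',d,(0,0,640,480))
```

```text
1.9 [0.3816 0.3466 0.2315] [[-0.989, -0.147, -0.0], [-0.147, 0.989, 0.001], [-0.0, 0.001, -1.0]] [ 29.8  21.8  97.7   0.   60.5 -68.7] 0.08480879282419819 0.0 [-0.7  0.3 -0.2]
[0.297 0.335 0.373] [[-0.15, 0.99, -0.0], [0.93, 0.14, 0.33], [0.32, 0.05, -0.94]]
wrist spice_jar_1_center 0.87 [0.374 0.233 0.099] [153. 200.]
wrist short_tray 0.61 [0.501 0.228 0.005] [182. 303.]
wrist red [104 179  47  59 711] [120.4 213. ] [0.386 0.211 0.1  ]
wrist yellow [ 288  192   61   53 1882] [320.9 219.4] [0.391 0.35  0.026]
   rect ((392.690673828125, 351.325439453125), (44.301334381103516, 49.905120849609375), 25.78689193725586)
wrist wood [   95   250   184   112 11780] [183.6 304.1] [0.5   0.23  0.009]
   rect ((504.2801818847656, 231.22122192382812), (170.59197998046875, 86.29467010498047), 85.04540252685547)
```

View pics/w1.png

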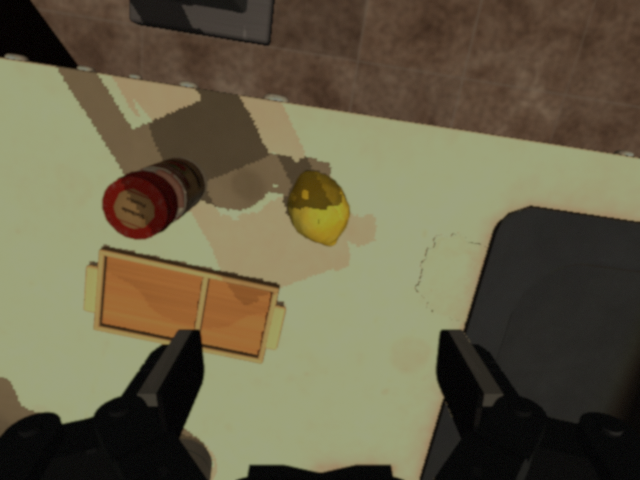

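The wrist view shows the lemon spanning (288–350, 170–246) with its long axis mostly along the image's vertical. The short tray is clear at (182,303). I'll fit an ellipsoid to the lemon silhouette.

```bash
cat >> m.py <<'E'
from scipy.optimize import least_squares
def lemon(d,uv,z=.0255):
    hsv=cv2.cvtColor(d['pixels'],cv2.COLOR_BGR2HSV)
    m=cv2.inRange(hsv,(18,165,50),(36,255,255)); m=cv2.morphologyEx(m,cv2.MORPH_CLOSE,np.ones((5,5),np.uint8))
    n,l,s,c=cv2.connectedComponentsWithStats(m); k=min((i for i in range(1,n) if s[i][4]>100),key=lambda i:np.hypot(*(c[i]-uv)))
    M=cv2.moments((l==k).astype(np.uint8),True)
    f=lambda M:np.array([M['m10']/M['m00'],M['m01']/M['m00'],M['mu20']/M['m00']/10,M['mu11']/M['m00']/10,M['mu02']/M['m00']/10])
    u,v=np.meshgrid(np.linspace(0,2*np.pi,40),np.linspace(0,np.pi,21)); S=np.stack([.0355*np.cos(v),.0265*np.sin(v)*np.cos(u),.0255*np.sin(v)*np.sin(u)],-1).reshape(-1,3)
    def g(p):
        c,s_=np.cos(p[2]),np.sin(p[2]); X=S@np.array([[c,s_,0],[-s_,c,0],[0,0,1]])+[p[0],p[1],z]
        q=(X@d['R'].T+d['t'])@d['K'].T; q=(q[:,:2]/q[:,2:]).astype(np.float32)
        return f(cv2.moments(cv2.convexHull(q)))
    x0=pix2plane(d,uv,z)
    best=min((least_squares(lambda p:g(p)-f(M),[x0[0],x0[1],a],x_scale=[.01,.01,.2]) for a in (0,.8,1.6,2.4)),key=lambda r:r.cost)
    print('lemon',s[k],best.x[:2].round(4),'yaw',(np.degrees(best.x[2])%180).round(1),'cost',round(best.cost,2),best.fun.round(2))
E
python3 - <<'E'
from m import *
d=grab('wrist'); lemon(d,(320,210)); d=grab('side'); lemon(d,(392,391)); lemon(d,(364,132)); d=grab('scene'); lemon(d,(206,212)); lemon(d,(406,369))
E
```

```text
lemon [ 286  172   61   75 3295] [0.3816 0.3482] yaw 42.6 cost 45.01 [2.43 0.85 7.48 3.94 3.44]
lemon [376 377  33  30 735] [0.3805 0.3447] yaw 45.8 cost 2.6 [-0.   -0.17  0.06 -0.46  2.23]
lemon [355 124  20  18 268] [ 0.3766 -0.3545] yaw 138.9 cost 1.07 [-0.1  -0.28  1.01  0.36  0.95]
lemon [199 203  17  19 240] [0.3832 0.3504] yaw 47.8 cost 0.69 [-0.06 -0.1   0.61  0.24  0.97]
lemon [393 359  29  20 432] [ 0.3811 -0.3447] yaw 138.6 cost 2.21 [-0.1  -0.08  1.51 -0.17  1.45]
```

Call:
drive_tool(plan=[[85, [0, 0.002, -0.05], [0, 0, 0.29]], [85, [0, 0.002, -0.1], [0, 0, 0.58]], [85, [0, 0.002, -0.167], [0, 0, 0.87]], [85, [0, 0.002, -0.2], [0, 0, 1]], [85, [0, 0.002, -0.2], [0, 0, 1]]])

```text
time: 2.75
tool_pos: [0.3787, 0.3477, 0.1086]
orientation: [[-0.795, -0.606, -0.006], [-0.606, 0.795, -0.003], [0.007, 0.001, -1.0]]
contact_force: [-0.2, -0.1, -0.1]
width: 0.0846
finger_force: 0.0
```

Call:
drive_tool(plan=[[85, [0, 0, 0], [0, 0, 0.27]], [85, [0, 0, -0.06], [0, 0, 0.27]], [85, [0, 0, -0.12], [0, 0, 0.27]], [85, [0, 0, -0.12], [0, 0, 0.27]], [85, [0, 0, -0.12], [0, 0, 0.27]]])

```text
time: 3.25
tool_pos: [0.3812, 0.3489, 0.0401]
orientation: [[-0.707, -0.707, 0.0], [-0.707, 0.707, 0.0], [-0.0, -0.0, -1.0]]
contact_force: [0.4, 0.3, -0.1]
width: 0.0851
finger_force: 0.0
```

Run:
```python
from m import *
st(); d=grab('wrist','w2.png'); lemon(d,(320,300));
```

```text
3.25 [0.3812 0.3489 0.0401] [[-0.707, -0.707, 0.0], [-0.707, 0.707, 0.0], [-0.0, -0.0, -1.0]] [  30.1   40.   105.7    0.    34.3 -104.9] 0.08512249404923013 0.0 [ 0.4  0.3 -0.1]
lemon [  251   236   124   145 13763] [0.3843 0.3495] yaw 26.6 cost 527.85 [ 0.18 10.64 10.67 -8.89 27.38]
```

View pics/w2.png

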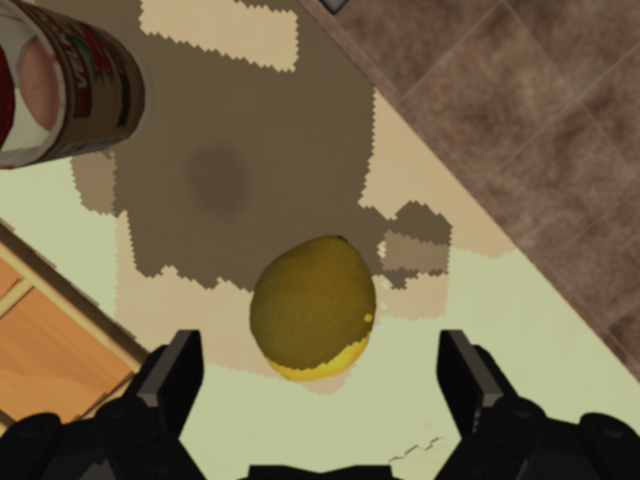

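The lemon's nipples show at (345,240) and (290,375), so its axis is about 20° off the grip, at a yaw of about 25°. I'll turn back 20°, descend and grip.

Call:
drive_tool(plan=[[85, [0.002, 0, 0], [0, 0, -0.25]], [85, [0.003, 0, 0], [0, 0, -0.5]], [85, [0.003, 0, 0], [0, 0, -0.68]], [85, [0.003, 0, -0.03], [0, 0, -0.68]], [85, [0.003, 0, -0.06], [0, 0, -0.68]], [85, [0.003, 0, -0.06], [0, 0, -0.68]]])

```text
time: 3.9
tool_pos: [0.3832, 0.3487, 0.0042]
orientation: [[-0.903, -0.43, 0.001], [-0.43, 0.903, 0.0], [-0.001, 0.0, -1.0]]
contact_force: [-1.0, -0.9, -0.3]
width: 0.0849
finger_force: 0.0
```

Call:
drive_tool(plan=[[45, [0, 0, 0], [0, 0, 0]], [40, [0, 0, 0], [0, 0, 0]], [40, [0, 0, 0], [0, 0, 0]], [40, [0, 0, 0], [0, 0, 0]], [40, [0, 0, 0], [0, 0, 0]], [40, [0, 0, 0], [0, 0, 0]]], squeeze=30)

```text
time: 4.5
tool_pos: [0.3837, 0.3488, 0.0052]
orientation: [[-0.902, -0.431, 0.003], [-0.431, 0.902, 0.001], [-0.003, -0.0, -1.0]]
contact_force: [-0.3, -0.9, 8.0]
width: 0.0501
finger_force: 29.8
```

Call:
drive_tool(plan=[[40, [0, 0, 0.03], [0, 0, 0]], [40, [0, 0, 0.1], [0, 0, 0]], [40, [0, 0, 0.2], [0, 0, 0]], [40, [0, 0, 0.2], [0, 0, 0]]])

```text
time: 4.9
tool_pos: [0.3855, 0.3501, 0.1286]
orientation: [[-0.902, -0.431, 0.009], [-0.431, 0.902, 0.005], [-0.011, 0.001, -1.0]]
contact_force: [0.7, 0.7, -1.2]
width: 0.0502
finger_force: 31.7
```

Run:
```python
from m import *
st(); d=grab('wrist','w3.png')
```

```text
4.9 [0.3855 0.3501 0.1286] [[-0.902, -0.431, 0.009], [-0.431, 0.902, 0.005], [-0.011, 0.001, -1.0]] [ 29.9  30.9 102.9   0.   45.6 -85.6] 0.05015700293886993 31.74162976909429 [ 0.7  0.7 -1.2]
```

View pics/w3.png

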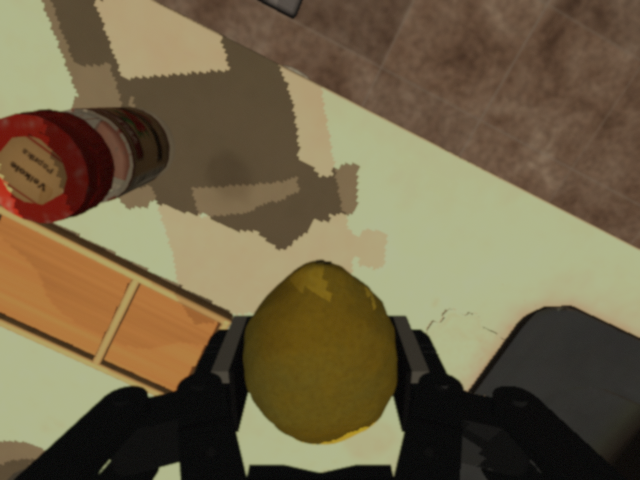

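The lemon is held centred between the pads at about (320,352), with its axis in line. Next I'll carry it to the long tray's +y pocket.

Call:
drive_tool(plan=[[40, [0, 0, 0.08], [0, 0, 0]], [40, [0.01, -0.07, 0.12], [0, 0, -0.28]], [40, [0.03, -0.14, 0.12], [0, 0, -0.56]], [40, [0.04, -0.2, 0.12], [0, 0, -0.84]], [40, [0.04, -0.2, 0.12], [0, 0, -1]]])

```text
time: 5.45
tool_pos: [0.4063, 0.2247, 0.1945]
orientation: [[-0.998, 0.064, -0.002], [0.064, 0.998, -0.002], [0.002, -0.002, -1.0]]
contact_force: [-0.6, 0.8, -1.0]
width: 0.0504
finger_force: 32.1
```

Call:
drive_tool(plan=[[40, [0.01, -0.06, 0], [0, 0, -0.28]], [40, [0.03, -0.12, 0], [0, 0, -0.56]], [40, [0.04, -0.18, 0], [0, 0, -0.84]], [40, [0.05, -0.22, 0], [0, 0, -1]]])

```text
time: 5.85
tool_pos: [0.436, 0.0944, 0.1943]
orientation: [[-0.847, 0.532, -0.003], [0.532, 0.847, -0.0], [0.002, -0.002, -1.0]]
contact_force: [0.5, 1.1, -0.8]
width: 0.0502
finger_force: 32.1
```

Call:
drive_tool(plan=[[40, [0.01, -0.06, 0], [0, 0, -0.28]], [40, [0.03, -0.12, 0], [0, 0, -0.56]], [40, [0.04, -0.18, 0], [0, 0, -0.84]], [40, [0.05, -0.22, 0], [0, 0, -1]]])

```text
time: 6.25
tool_pos: [0.4664, -0.0377, 0.1943]
orientation: [[-0.488, 0.873, -0.002], [0.873, 0.488, 0.0], [0.001, -0.001, -1.0]]
contact_force: [0.3, 0.3, -0.6]
width: 0.0505
finger_force: 32.1
```

Call:
drive_tool(plan=[[40, [0.02, -0.06, 0], [0, 0, -0.28]], [40, [0.04, -0.12, 0], [0, 0, -0.56]], [40, [0.05, -0.18, 0], [0, 0, -0.82]], [40, [0.056, -0.208, 0], [0, 0, -0.82]], [40, [0.056, -0.208, 0], [0, 0, -0.82]], [40, [0.056, -0.208, 0], [0, 0, -0.82]]])

```text
time: 6.85
tool_pos: [0.4991, -0.1592, 0.1944]
orientation: [[-0.107, 0.994, -0.003], [0.994, 0.107, 0.002], [0.003, -0.002, -1.0]]
contact_force: [-0.1, 0.6, -1.6]
width: 0.05
finger_force: 32.1
```

Run:
```python
from m import *
st(); d=grab('wrist','w4.png'); analyse('wrist',d,(0,0,640,480)); d=grab('side'); analyse('side',d,(290,120,345,220));
```

```text
6.85 [ 0.4991 -0.1592  0.1944] [[-0.107, 0.994, -0.003], [0.994, 0.107, 0.002], [0.003, -0.002, -1.0]] [-29.9  25.4  98.7   0.   56.1 -36.1] 0.050026944598364355 32.13565215119161 [-0.1  0.6 -1.6]
wrist red [  83  293   67   57 2361] [116.3 320.8] [ 0.373 -0.219  0.1  ]
wrist yellow [  246   263   150   171 13706] [321.3 351.4] [ 0.512 -0.276  0.026]
   rect ((512.620361328125, -279.4117431640625), (129.33639526367188, 171.4231719970703), 5.412796974182129)
wrist yellow [138 377  39  21 471] [156.9 386. ] [ 0.369 -0.328  0.026]
   rect ((370.36199951171875, -326.2054748535156), (32.086585998535156, 20.460725784301758), 34.91566848754883)
wrist wood [ 270  139  112  141 9661] [328.7 197.8] [ 0.504 -0.144  0.009]
   rect ((503.348876953125, -156.68734741210938), (87.47991180419922, 117.13936614990234), 6.501561641693115)
wrist blue [  37  110  139   82 8847] [103.  146.4] [ 0.346 -0.117  0.05 ]
wrist blue [   0  366   84  114 5121] [ 34.8 416.4] [ 0.274 -0.35   0.05 ]
side yellow [309 121  23  23 356] [319.3 132.1] [ 0.497 -0.361  0.025]
   rect ((498.2366943359375, -362.6567687988281), (59.888221740722656, 83.42959594726562), 25.806533813476562)
side wood [ 295  134   39   45 1067] [312.5 156.8] [ 0.518 -0.285  0.009]
   rect ((515.140869140625, -290.59747314453125), (88.41059875488281, 171.69024658203125), 4.089767932891846)
side wood [300 179  40  34 886] [319.2 197.2] [ 0.504 -0.146  0.009]
   rect ((502.0828857421875, -155.8815460205078), (87.32280731201172, 115.27729797363281), 6.360426902770996)
```

View pics/w4.png

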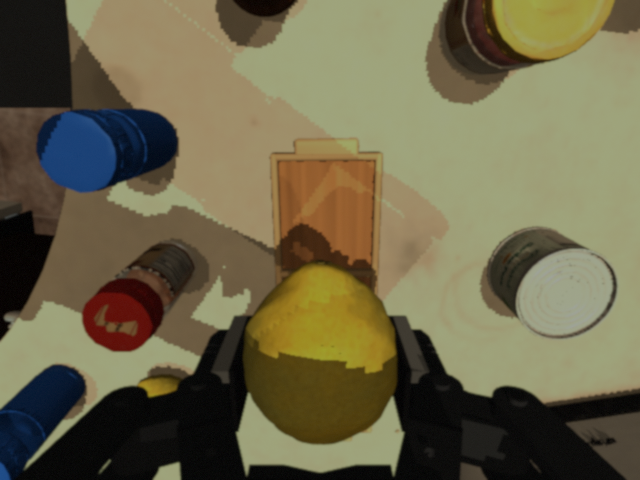

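The wrist view shows the +y pocket from its end wall at (272–382, 153) to the divider near row 268. I'll work out the tray pose from those points.

Run:
```python
from m import *
d=grab('wrist')
P=np.array([pix2plane(d,q,.012)[:2] for q in [(272,153),(382,153),(277,262),(378,262)]]); print(P.round(4).tolist())
m=(P[0]+P[1])/2; print('end mid',m)
for yaw in (5.5,6.2,7):
    a=np.radians(yaw); ax=np.array([-np.sin(a),np.cos(a)]); print(yaw,'ctr',(m-.135*ax).round(4),'+y pocket',(m-.052*ax).round(4),'-y',(m-.218*ax).round(4))
v=P[1]-P[0]; print(np.hypot(*v),np.degrees(np.arctan2(v[1],v[0])))
```

```text
[[0.4566, -0.1127], [0.5408, -0.1036], [0.4672, -0.202], [0.5516, -0.1928]]
end mid [ 0.49873467 -0.10817616]
5.5 ctr [ 0.5117 -0.2426] +y pocket [ 0.5037 -0.1599] -y [ 0.5196 -0.3252]
6.2 ctr [ 0.5133 -0.2424] +y pocket [ 0.5044 -0.1599] -y [ 0.5223 -0.3249]
7 ctr [ 0.5152 -0.2422] +y pocket [ 0.5051 -0.1598] -y [ 0.5253 -0.3246]
0.08470071406338894 6.19886881702282
```

Call:
drive_tool(plan=[[40, [0.008, -0.001, -0.08], [0, 0, 0]], [40, [0.008, -0.001, -0.16], [0, 0, 0]], [40, [0.008, -0.001, -0.23], [0, 0, 0]], [40, [0.008, -0.001, -0.27], [0, 0, 0]], [40, [0.008, -0.001, -0.285], [0, 0, 0]], [40, [0.008, -0.001, -0.298], [0, 0, 0]], [40, [0.008, -0.001, -0.298], [0, 0, 0]]])

```text
time: 7.7
tool_pos: [0.5055, -0.1607, 0.0167]
orientation: [[-0.107, 0.994, 0.0], [0.994, 0.107, -0.0], [-0.0, 0.0, -1.0]]
contact_force: [1.1, -0.8, -0.4]
width: 0.0503
finger_force: 32.1
```

Run:
```python
from m import *
st(); d=grab('side'); e=grab('scene')
a=cv2.resize(d['pixels'][120:240,260:400],None,fx=4,fy=4,interpolation=2); b=cv2.resize(e['pixels'][230:380,330:480],None,fx=3.2,fy=3.2,interpolation=2)
o=np.zeros((480,560+480,3),np.uint8); o[:,:560]=a; o[:,560:]=b; cv2.imwrite('pics/p5.png',cv2.resize(o,(800,369)))
```

```text
7.7 [ 0.5055 -0.1607  0.0167] [[-0.107, 0.994, 0.0], [0.994, 0.107, -0.0], [-0.0, 0.0, -1.0]] [-29.7  43.  104.    0.   32.9 -35.8] 0.05032649241803391 32.133374533150345 [ 1.1 -0.8 -0.4]
```

View pics/p5.png

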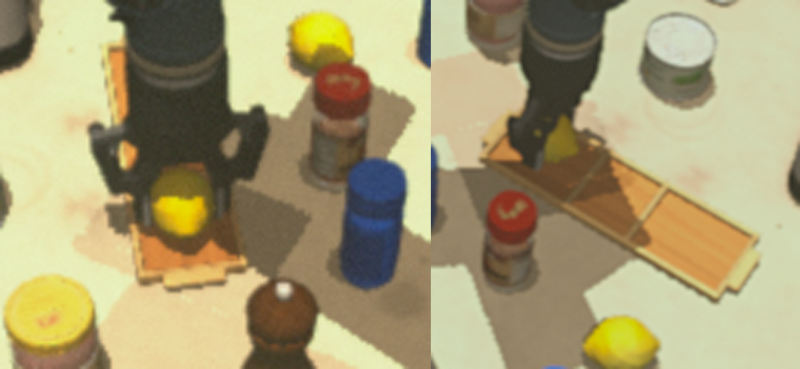

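The lemon is over the +y pocket with no contact. I'll lower a little, open and rise.

Call:
drive_tool(plan=[[40, [0, 0, -0.004], [0, 0, 0]], [40, [0, 0, -0.008], [0, 0, 0]], [62, [0, 0, -0.008], [0, 0, 0]], [66, [0, 0, -0.007], [0, 0, 0]], [70, [0, 0, 0], [0, 0, 0]], [80, [0, 0, 0.01], [0, 0, 0]], [85, [0, 0, 0.02], [0, 0, 0]], [85, [0, 0, 0.09], [0, 0, 0]]])

```text
time: 8.6
tool_pos: [0.5025, -0.1598, 0.068]
orientation: [[-0.105, 0.994, -0.008], [0.994, 0.106, 0.004], [0.005, -0.007, -1.0]]
contact_force: [-0.7, 0.4, -0.0]
width: 0.085
finger_force: 0.0
```

Call:
drive_tool(plan=[[85, [0, 0, 0.08], [0, 0, 0]], [85, [0, 0, 0.16], [0, 0, 0]], [85, [-0.05, -0.08, 0.16], [0, 0, 0.28]], [85, [-0.1, -0.16, 0.16], [0, 0, 0.56]], [85, [-0.16, -0.24, 0.16], [0, 0, 0.84]], [85, [-0.209, -0.313, 0.16], [0, 0, 0.98]], [85, [-0.209, -0.313, 0.16], [0, 0, 0.98]], [85, [-0.209, -0.313, 0.16], [0, 0, 0.98]]])

```text
time: 9.4
tool_pos: [0.3778, -0.3536, 0.1674]
orientation: [[-0.556, 0.831, 0.001], [0.831, 0.556, -0.004], [-0.004, -0.001, -1.0]]
contact_force: [0.8, 0.4, -0.3]
width: 0.0847
finger_force: 0.0
```

Run:
```python
from m import *
st(); d=grab('side'); lemon(d,(320,190)); d=grab('wrist','w6.png'); lemon(d,(320,220))
```

```text
9.4 [ 0.3778 -0.3536  0.1674] [[-0.556, 0.831, 0.001], [0.831, 0.556, -0.004], [-0.004, -0.001, -1.0]] [-5.550e+01  2.720e+01  1.013e+02 -1.000e-01  5.130e+01 -8.920e+01] 0.08465312228856951 0.0 [ 0.8  0.4 -0.3]
lemon [308 175  22  24 383] [ 0.5044 -0.166 ] yaw 87.2 cost 0.43 [-0.04  0.05 -0.07 -0.2   0.9 ]
lemon [ 285  180   73   93 4894] [ 0.3784 -0.3497] yaw 135.8 cost 61.12 [-0.16  1.75  3.89  1.34 10.11]
```

View pics/w6.png

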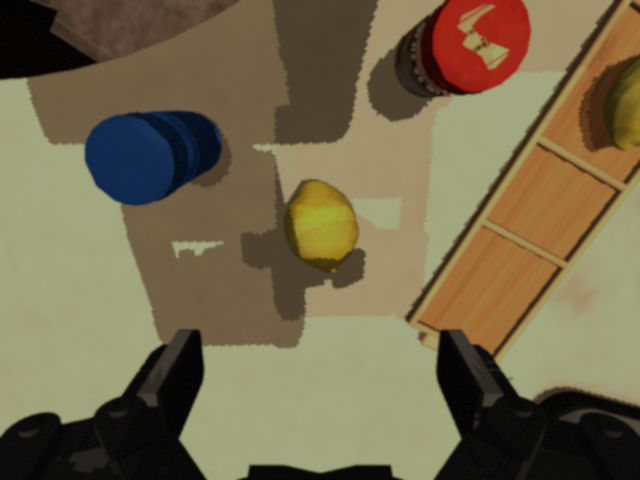

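Lemon 1 sits in its pocket. In this view lemon 2's nipples are at (313,181) and (334,271), which gives a yaw of 136° and matches the fit. I'll turn +12.5° and grasp.

Call:
drive_tool(plan=[[85, [0.001, 0.006, -0.05], [0, 0, 0.22]], [85, [0.001, 0.006, -0.1], [0, 0, 0.435]], [85, [0.001, 0.006, -0.17], [0, 0, 0.435]], [85, [0.001, 0.006, -0.22], [0, 0, 0.435]], [85, [0.001, 0.006, -0.25], [0, 0, 0.435]], [85, [0.001, 0.006, -0.273], [0, 0, 0.435]], [85, [0.001, 0.006, -0.273], [0, 0, 0.435]]])

```text
time: 10.2
tool_pos: [0.3804, -0.3433, 0.0014]
orientation: [[-0.728, 0.686, -0.002], [0.686, 0.728, 0.003], [0.003, 0.001, -1.0]]
contact_force: [-0.6, 0.0, 0.0]
width: 0.0854
finger_force: 0.0
```

Call:
drive_tool(plan=[[45, [0, 0, 0], [0, 0, 0]], [40, [0, 0, 0], [0, 0, 0]], [40, [0, 0, 0], [0, 0, 0]], [40, [0, 0, 0], [0, 0, 0]], [40, [0, 0, 0], [0, 0, 0]], [40, [0, 0, 0], [0, 0, 0]]])

```text
time: 10.8
tool_pos: [0.3809, -0.346, 0.0043]
orientation: [[-0.727, 0.687, 0.002], [0.687, 0.727, -0.002], [-0.003, -0.001, -1.0]]
contact_force: [-0.6, 1.1, 6.4]
width: 0.0502
finger_force: 30.5
```

Call:
drive_tool(plan=[[40, [0, 0, 0.03], [0, 0, 0]], [40, [0, 0, 0.1], [0, 0, 0]], [40, [0, 0, 0.18], [0, 0, 0]], [40, [0, 0, 0.22], [0, 0, 0]], [40, [0, 0, 0.22], [0, 0, 0]]])

```text
time: 11.3
tool_pos: [0.382, -0.3474, 0.139]
orientation: [[-0.727, 0.687, 0.006], [0.687, 0.727, -0.008], [-0.009, -0.002, -1.0]]
contact_force: [-0.7, -1.1, -0.5]
width: 0.0502
finger_force: 31.7
```

Call:
drive_tool(plan=[[40, [0.05, 0, 0.02], [0, 0, -0.25]], [40, [0.1, 0.01, 0.02], [0, 0, -0.5]], [40, [0.15, 0.02, 0.02], [0, 0, -0.75]], [40, [0.2, 0.03, 0.02], [0, 0, -1]], [40, [0.22, 0.039, 0.02], [0, 0, -1]]])

```text
time: 11.8
tool_pos: [0.5143, -0.3213, 0.1457]
orientation: [[-0.309, 0.951, 0.001], [0.951, 0.309, 0.0], [-0.0, 0.001, -1.0]]
contact_force: [0.0, -0.6, -0.7]
width: 0.0499
finger_force: 31.7
```

Call:
drive_tool(plan=[[40, [0.01, 0, 0], [0, 0, -0.2]], [40, [0.0125, 0, 0], [0, 0, -0.41]], [40, [0.0125, 0, 0], [0, 0, -0.41]], [40, [0.0125, 0, 0], [0, 0, -0.41]]])

```text
time: 12.2
tool_pos: [0.5188, -0.3214, 0.1459]
orientation: [[-0.112, 0.994, -0.002], [0.994, 0.112, 0.001], [0.002, -0.002, -1.0]]
contact_force: [-0.4, 0.6, -0.8]
width: 0.0498
finger_force: 31.7
```

Run:
```python
from m import *
st(); d=grab('wrist','w7.png'); analyse('w',d,(150,0,500,480))
```

```text
12.2 [ 0.5188 -0.3214  0.1459] [[-0.112, 0.994, -0.002], [0.994, 0.112, 0.001], [0.002, -0.002, -1.0]] [-42.3  35.1  88.6  -0.   56.4 -48.6] 0.04980985636814211 31.713552950168378 [-0.4  0.6 -0.8]
w yellow [322   0  29  23 255] [333.5   8.3] [ 0.511 -0.185  0.026]
   rect ((512.1528930664062, -186.5706787109375), (15.611143112182617, 10.896885871887207), 6.393274784088135)
w yellow [ 288  273  108  101 6112] [341.9 326.4] [ 0.541 -0.385  0.026]
   rect ((546.1925048828125, -387.0430603027344), (64.60282897949219, 81.22779083251953), 69.49378204345703)
w yellow [ 247  326  146  117 6013] [303.2 399.5] [ 0.52  -0.451  0.026]
   rect ((522.7391357421875, -450.2630615234375), (87.46337127685547, 123.3009262084961), 70.05741119384766)
w wood [  253     0   141   276 29260] [324.8 130.7] [ 0.514 -0.252  0.009]
   rect ((515.7862548828125, -265.74664306640625), (87.41895294189453, 176.24627685546875), 6.543296813964844)
```

View pics/w7.png

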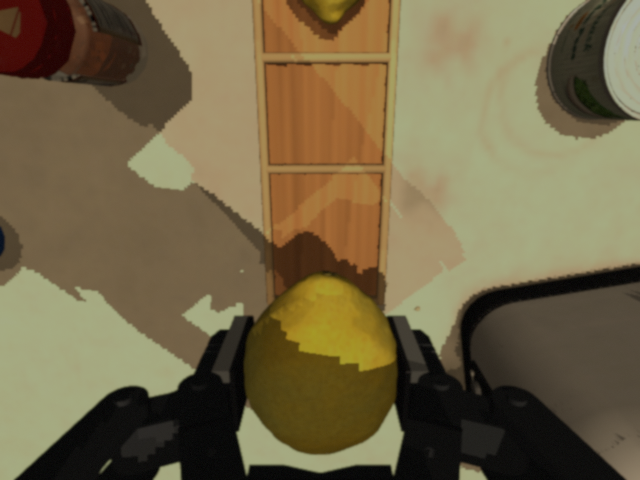

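Run:
```python
from m import *
d=grab('wrist')
L,T,R_=[pix2plane(d,q,.012)[:2] for q in [(266,169),(325,169),(390,169)]]; D2=pix2plane(d,(327,58),.012)[:2]; print(L,T,R_,D2)
m=(L+R_)/2; a=np.radians(6.2); ax=np.array([-np.sin(a),np.cos(a)]); print('-y pocket',m-.049*ax,'mid',m+.034*ax,'from D2 mid',D2-.034*ax)
for z in (0,.1,.18): print(z,[pix2plane(d,q,z)[:2].round(3).tolist() for q in [(470,310),(470,400)]])
```

```text
[ 0.47796387 -0.28104227] [ 0.51682697 -0.27671457] [ 0.5596412  -0.27194687] [ 0.51032376 -0.20983031]
-y pocket [ 0.5240945  -0.32520797] mid [ 0.51513056 -0.24269344] from D2 mid [ 0.51399574 -0.24363144]
0 [[0.642, -0.374], [0.661, -0.457]]
0.1 [[0.596, -0.327], [0.608, -0.381]]
0.18 [[0.559, -0.289], [0.566, -0.32]]
```

The view shows the −y pocket below the divider at row 169. The lemon sits about 4 mm toward −y in the grip, and the toaster is clear at x ≥ 0.62. Now I'll place it.

Call:
drive_tool(plan=[[40, [0.0075, 0, -0.07], [0, 0, 0]], [40, [0.0075, 0, -0.14], [0, 0, 0]], [40, [0.0075, 0, -0.19], [0, 0, 0]], [40, [0.0075, 0, -0.21], [0, 0, 0]], [40, [0.0075, 0, -0.222], [0, 0, 0]], [40, [0.0075, 0, -0.222], [0, 0, 0]]])

```text
time: 12.9
tool_pos: [0.5244, -0.3221, 0.0135]
orientation: [[-0.109, 0.994, 0.0], [0.994, 0.109, -0.0], [-0.0, 0.0, -1.0]]
contact_force: [-0.3, -0.4, -1.2]
width: 0.05
finger_force: 31.7
```

Call:
drive_tool(plan=[[40, [0, 0, 0], [0, 0, 0]], [62, [0, 0, 0], [0, 0, 0]], [66, [0, 0, 0.002], [0, 0, 0]], [70, [0, 0, 0.007], [0, 0, 0]], [80, [0, 0, 0.018], [0, 0, 0]], [85, [0, 0, 0.03], [0, 0, 0]], [85, [0, 0, 0.1], [0, 0, 0]], [85, [0, 0, 0.18], [0, 0, 0]]])

```text
time: 13.7
tool_pos: [0.5232, -0.3209, 0.1213]
orientation: [[-0.108, 0.994, -0.003], [0.994, 0.108, 0.003], [0.003, -0.003, -1.0]]
contact_force: [0.4, -1.1, -0.1]
width: 0.0855
finger_force: 0.0
```

Run:
```python
from m import *
st(); d=grab('side','s8.png'); lemon(d,(318,195),.0305); lemon(d,(312,145),.0305)
```

```text
13.7 [ 0.5232 -0.3209  0.1213] [[-0.108, 0.994, -0.003], [0.994, 0.108, 0.003], [0.003, -0.003, -1.0]] [-41.9  37.3  88.9   0.   54.  -48.2] 0.08548352918519306 0.0 [ 0.4 -1.1 -0.1]
lemon [308 176  22  23 386] [ 0.5039 -0.1616] yaw 83.3 cost 0.43 [ 0.11 -0.05  0.01 -0.32  0.86]
lemon [300 131  20  20 308] [ 0.5251 -0.3261] yaw 81.2 cost 0.52 [-0.01 -0.05  0.06 -0.26  0.98]
```

Call:
drive_tool(plan=[[85, [0, 0, 0.07], [0, 0, 0]], [85, [-0.03, 0.03, 0.133], [0, 0, 0]], [85, [-0.1, 0.07, 0.133], [0, 0, 0]], [85, [-0.16, 0.12, 0.133], [0, 0, 0]], [85, [-0.22, 0.16, 0.133], [0, 0, 0]], [85, [-0.246, 0.174, 0.133], [0, 0, 0]], [85, [-0.246, 0.174, 0.133], [0, 0, 0]], [85, [-0.246, 0.174, 0.133], [0, 0, 0]]])

```text
time: 14.55
tool_pos: [0.3778, -0.2185, 0.2022]
orientation: [[-0.108, 0.994, 0.003], [0.994, 0.108, -0.002], [-0.003, 0.002, -1.0]]
contact_force: [0.5, 0.2, -0.4]
width: 0.0849
finger_force: 0.0
```

```bash
cat >> m.py <<'E'
def redtop(d,z=.106):
    # side-or-top red blob of the cap; fit circle r=22.5 to world outline at cap-top height
    hsv=cv2.cvtColor(d['pixels'],cv2.COLOR_BGR2HSV); m=cv2.inRange(hsv,(0,140,60),(7,255,255))|cv2.inRange(hsv,(173,140,60),(180,255,255))
    m=cv2.morphologyEx(m,cv2.MORPH_CLOSE,np.ones((15,15),np.uint8))
    for mm,s,c in comps(m>0,200):
        cn=max(cv2.findContours(mm.astype(np.uint8),0,2)[0],key=len)[:,0]
        P=np.array([pix2plane(d,q,z)[:2] for q in cn])*1000; (cx,cy),r=cv2.minEnclosingCircle(P.astype(np.float32)); print('cap',s,c.round(0),'circ',round(cx,1),round(cy,1),'r',round(r,1),'bbox',P.min(0).round(1),P.max(0).round(1))
E
python3 - <<'E'
from m import *
st(); d=grab('wrist','w9.png'); print((-d['R'].T@d['t']).round(3)); find('wrist',['spice_jar_1_center'],d); redtop(d)
for c in ('scene','side'): redtop(grab(c))
E
```

```text
14.55 [ 0.3778 -0.2185  0.2022] [[-0.108, 0.994, 0.003], [0.994, 0.108, -0.002], [-0.003, 0.002, -1.0]] [-44.8  18.4 110.1   0.   51.3 -51. ] 0.08493174279151125 0.0 [ 0.5  0.2 -0.4]
[ 0.367 -0.134  0.344]
cap [ 281  206   72   75 4246] [317. 244.] circ 376.4 -214.0 r 24.2 bbox [ 353.5 -238.1] [ 397.4 -190.1]
cap [353 308  19  20 284] [362. 317.] circ 372.6 -220.7 r 25.2 bbox [ 347.5 -242.2] [ 395.  -198.1]
cap [362 141  19  18 261] [371. 149.] circ 376.8 -208.3 r 29.8 bbox [ 353.  -236.9] [ 396.6 -179.3]
cap [136 256  34  30 697] [152. 270.] circ 843.6 110.0 r 37.1 bbox [809.5  76.4] [875.8 143.8]
cap [378 302  23  24 384] [389. 313.] circ 381.2 224.8 r 24.0 bbox [359.  200.8] [400.6 248.4]
```

View pics/w9.png

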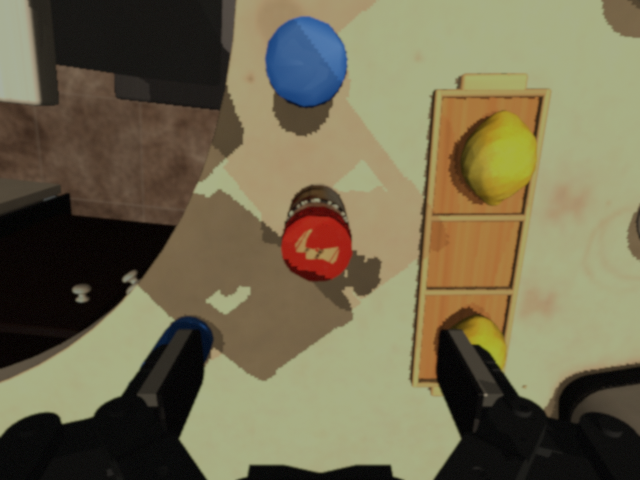

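The wrist view shows the cap at (317,244), both lemons in their end pockets, and the blue look-alikes clear of the fingers.

Call:
drive_tool(plan=[[85, [-0.004, 0.004, -0.06], [0, 0, 0]], [85, [-0.004, 0.004, -0.12], [0, 0, 0]], [85, [-0.004, 0.004, -0.18], [0, 0, 0]], [85, [-0.004, 0.004, -0.22], [0, 0, 0]], [85, [-0.004, 0.004, -0.237], [0, 0, 0]], [85, [-0.004, 0.004, -0.237], [0, 0, 0]]])

```text
time: 15.35
tool_pos: [0.3743, -0.215, 0.0578]
orientation: [[-0.108, 0.994, -0.002], [0.994, 0.108, 0.002], [0.002, -0.002, -1.0]]
contact_force: [-0.1, 0.4, -0.5]
width: 0.0852
finger_force: 0.0
```

Call:
drive_tool(plan=[[55, [0, 0, 0], [0, 0, 0]], [40, [0, 0, 0], [0, 0, 0]], [36, [0, 0, 0], [0, 0, 0]], [36, [0, 0, 0], [0, 0, 0]], [36, [0, 0, 0], [0, 0, 0]], [36, [0, 0, 0], [0, 0, 0]], [36, [0, 0, 0], [0, 0, 0]]], squeeze=35)

```text
time: 16.05
tool_pos: [0.3751, -0.2157, 0.0603]
orientation: [[-0.108, 0.994, 0.002], [0.994, 0.108, -0.002], [-0.002, 0.002, -1.0]]
contact_force: [1.2, 0.8, 8.0]
width: 0.0435
finger_force: 35.0
```

Call:
drive_tool(plan=[[36, [0, 0, 0.01], [0, 0, 0]], [36, [0, 0, 0.05], [0, 0, 0]], [36, [0, 0, 0.1], [0, 0, 0]], [36, [0, 0, 0.14], [0, 0, 0]], [36, [0, 0, 0.14], [0, 0, 0]]])

```text
time: 16.55
tool_pos: [0.3757, -0.2163, 0.146]
orientation: [[-0.109, 0.994, 0.005], [0.994, 0.109, -0.005], [-0.005, 0.004, -1.0]]
contact_force: [0.7, -0.1, -0.7]
width: 0.0437
finger_force: 36.0
```

Run:
```python
from m import *
st(); d=grab('wrist'); redtop(d,.19)
# tray from pixels of w9 (pose of then): rebuild by offset of camera position
d0=dict(d); o=np.array([.367,-.134,.344]); o=o  # w9 camera centre (3 digits)
d0['t']=-d['R']@o
for q in [(432,216),(523,217),(422,291),(514,292),(477,254),(436,95),(547,95),(415,383)]: print(q,pix2plane(d0,q,.012).round(4)[:2])
```

```text
16.55 [ 0.3757 -0.2163  0.146 ] [[-0.109, 0.994, 0.005], [0.994, 0.109, -0.005], [-0.005, 0.004, -1.0]] [-44.8  24.2 114.   -0.   41.4 -51. ] 0.04366089432443969 35.96829534508288 [ 0.7 -0.1 -0.7]
cap [278 277  34  17 266] [294. 285.] circ 363.9 -175.7 r 4.3 bbox [ 359.6 -177.9] [ 368.1 -173.8]
cap [  245   320   150   152 16509] [320. 394.] circ 375.0 -211.7 r 27.2 bbox [ 353.3 -237.8] [ 397.1 -184.8]
(432, 216) [ 0.4712 -0.2126]
(523, 217) [ 0.5468 -0.2053]
(422, 291) [ 0.476 -0.281]
(514, 292) [ 0.5575 -0.2733]
(477, 254) [ 0.5163 -0.2416]
(436, 95) [ 0.4555 -0.1195]
(547, 95) [ 0.539  -0.1103]
(415, 383) [ 0.4879 -0.3779]
```

Call:
drive_tool(plan=[[36, [0.07, -0.01, 0], [0, 0, 0]], [36, [0.14, -0.025, 0], [0, 0, 0]], [36, [0.2, -0.04, 0], [0, 0, 0]], [36, [0.2305, -0.0445, 0], [0, 0, 0]], [36, [0.2305, -0.0445, 0], [0, 0, 0]], [36, [0.2305, -0.0445, -0.05], [0, 0, 0]], [36, [0.2305, -0.0445, -0.09], [0, 0, 0]], [36, [0.2305, -0.0445, -0.09], [0, 0, 0]]])

```text
time: 17.4
tool_pos: [0.5084, -0.2392, 0.0853]
orientation: [[-0.108, 0.994, -0.009], [0.994, 0.108, 0.007], [0.008, -0.008, -1.0]]
contact_force: [-1.0, 0.7, -1.3]
width: 0.0436
finger_force: 36.1
```

Run:
```python
from m import *
st(); d=grab('wrist','w10.png'); redtop(d,.135)
e=grab('scene'); cv2.imwrite('pics/p10.png',np.hstack([cv2.resize(d['pixels'],(400,300)),cv2.resize(e['pixels'][240:360,340:500],(400,300),interpolation=2)]))
```

```text
17.4 [ 0.5084 -0.2392  0.0853] [[-0.108, 0.994, -0.009], [0.994, 0.108, 0.007], [0.008, -0.008, -1.0]] [-36.6  37.6  97.6  -0.   45.5 -42.8] 0.0435877478989911 36.06363182421774 [-1.   0.7 -1.3]
cap [  246   319   148   153 15836] [320. 395.] circ 507.5 -230.4 r 25.2 bbox [ 487.5 -254.7] [ 528.3 -205.3]
```

View pics/p10.png

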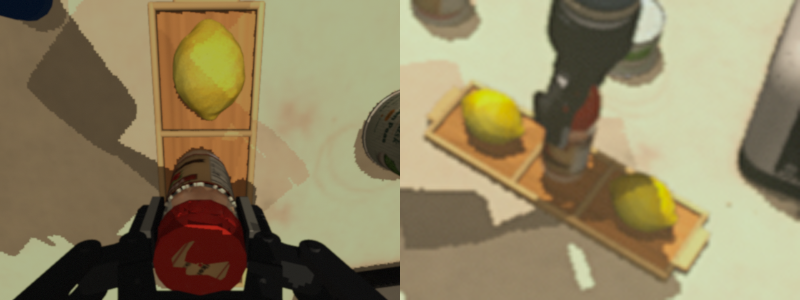

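Both lemons sit well in the end pockets, and the jar is over the middle pocket. The divider is at full-image row ~214. I'll finish aligning, then lower.

Call:
drive_tool(plan=[[36, [0.009, -0.0065, 0], [0, 0, 0]], [36, [0.009, -0.0065, 0], [0, 0, 0]], [36, [0.009, -0.0065, -0.015], [0, 0, 0]], [36, [0.009, -0.0065, -0.015], [0, 0, 0]]])

```text
time: 17.9
tool_pos: [0.5175, -0.2453, 0.0796]
orientation: [[-0.108, 0.994, -0.001], [0.994, 0.108, 0.001], [0.001, -0.001, -1.0]]
contact_force: [-0.0, 0.2, -1.6]
width: 0.0433
finger_force: 36.1
```

Run:
```python
from m import *
st(); w=cv2.imread('pics/w10.png'); d=grab('wrist'); redtop(d,.126)
# tray wood pixels in the new picture: rectangle of end pocket region
analyse('w',d,(200,0,460,300))
d0=dict(d); s=np.array([.5084,-.2392,.0853]); n=np.array(sensors.observe()['tool_pos']); d0['t']=d['t']-d['R']@(s-n)
for q in [(253,214),(406,214),(330,213)]: print(pix2plane(d0,q,.012).round(4)[:2])
```

```text
17.9 [ 0.5175 -0.2453  0.0796] [[-0.108, 0.994, -0.001], [0.994, 0.108, 0.001], [0.001, -0.001, -1.0]] [-36.5  38.5  96.5  -0.   45.  -42.8] 0.04325661258521636 36.0711654368788 [-0.   0.2 -1.6]
cap [  246   319   148   153 15787] [320. 395.] circ 516.4 -238.9 r 26.3 bbox [ 495.9 -264.3] [ 538.1 -212.7]
w yellow [  255     8   118   162 11260] [312.9  91. ] [ 0.504 -0.155  0.025]
   rect ((505.1351318359375, -157.8603057861328), (56.47685241699219, 57.204349517822266), 47.345035552978516)
w wood [  214     0   184   296 12520] [305.7 201.2] [ 0.506 -0.209  0.009]
   rect ((507.1642761230469, -189.65869140625), (87.87353515625, 146.8679656982422), 6.5553364753723145)
w wood [  229     0   165   196 14897] [309.7  95.9] [ 0.503 -0.157  0.009]
   rect ((503.839599609375, -161.02870178222656), (74.63742065429688, 89.1748275756836), 6.598348140716553)
[ 0.4691 -0.2136]
[ 0.5505 -0.2047]
[ 0.51   -0.2086]
```

Call:
drive_tool(plan=[[36, [-0.0065, 0.0035, 0], [0, 0, 0]], [36, [-0.0065, 0.0035, -0.01], [0, 0, 0]], [36, [-0.0065, 0.0035, -0.02], [0, 0, 0]], [36, [-0.0065, 0.0035, -0.022], [0, 0, 0]], [36, [-0.0065, 0.0035, -0.022], [0, 0, 0]]])

```text
time: 18.45
tool_pos: [0.5139, -0.2434, 0.0664]
orientation: [[-0.108, 0.994, -0.001], [0.994, 0.108, 0.001], [0.001, -0.001, -1.0]]
contact_force: [0.1, -0.3, -0.4]
width: 0.0436
finger_force: 36.1
```

Call:
drive_tool(plan=[[36, [0, 0, -0.001], [0, 0, 0]], [50, [0, 0, -0.001], [0, 0, 0]], [65, [0, 0, 0], [0, 0, 0]], [85, [0, 0, 0], [0, 0, 0]], [85, [0, 0, 0.01], [0, 0, 0]], [85, [0, 0, 0.06], [0, 0, 0]], [85, [0, 0, 0.14], [0, 0, 0]], [85, [0, 0, 0.2], [0, 0, 0]]])

```text
time: 19.25
tool_pos: [0.5145, -0.2438, 0.1894]
orientation: [[-0.108, 0.994, 0.001], [0.994, 0.108, -0.001], [-0.001, 0.001, -1.0]]
contact_force: [1.0, 0.0, -0.7]
width: 0.085
finger_force: 0.0
```

Call:
drive_tool(plan=[[85, [0, 0, 0.06], [0, 0, 0]], [85, [-0.01, 0.06, 0.09], [0, 0, 0.2]], [85, [-0.03, 0.14, 0.09], [0, 0, 0.4]], [85, [-0.06, 0.22, 0.09], [0, 0, 0.4]], [85, [-0.09, 0.3, 0.09], [0, 0, 0.4]], [85, [-0.12, 0.36, 0.09], [0, 0, 0.4]], [85, [-0.128, 0.422, 0.09], [0, 0, 0.4]], [85, [-0.128, 0.422, 0.09], [0, 0, 0.4]]])

```text
time: 20.05
tool_pos: [0.4349, 0.0135, 0.2414]
orientation: [[-0.308, 0.951, -0.001], [0.951, 0.308, 0.002], [0.002, -0.001, -1.0]]
contact_force: [-0.3, -0.2, 0.9]
width: 0.0847
finger_force: 0.0
```

```bash
cat >> m.py <<'E'
def grinder(d,uv0=None):
    g=cv2.cvtColor(d['pixels'],cv2.COLOR_BGR2GRAY)
    return g
E
python3 - <<'E'
from m import *
st(); d=grab('wrist','w11.png'); find('wrist',['grinder_center'],d); p=d['K']@(d['R']@np.array([.437,.0097,.138])+d['t']); print(p[:2]/p[2])
for c in ('scene','side'): redtop(grab(c)); 
e=grab('scene'); u,v=[int(x) for x in (p[:2]/p[2])]
cv2.imwrite('pics/p11.png',np.hstack([cv2.resize(d['pixels'],(400,300)),cv2.resize(e['pixels'][200:360,280:493],(400,300),interpolation=2)]))
E
```

```text
20.05 [0.4349 0.0135 0.2414] [[-0.308, 0.951, -0.001], [0.951, 0.308, 0.002], [0.002, -0.001, -1.0]] [-1.310e+01  1.480e+01  1.073e+02  1.000e-01  5.800e+01 -3.110e+01] 0.08474132605315486 0.0 [-0.3 -0.2  0.9]
wrist grinder_center 0.63 [0.431 0.022 0.118] [319. 225.]
[321.62930657 254.66317712]
cap [133  97  26  19 270] [144. 105.] circ 494.4 794.3 r 50.8 bbox [450.1 761.1] [541.1 824.6]
cap [390 165  22  22 360] [401. 175.] circ 804.5 0.2 r 43.7 bbox [761.5 -32.4] [839.7  37.7]
cap [403 277  18  16 217] [412. 285.] circ 516.9 -243.1 r 21.6 bbox [ 496.3 -264.7] [ 538.3 -224.2]
cap [136 257  34  29 697] [153. 270.] circ 844.3 110.3 r 36.7 bbox [809.1  78.5] [875.8 143.9]
cap [378 302  23  25 389] [389. 313.] circ 380.4 225.6 r 24.8 bbox [359.3 201. ] [400.8 250.3]
```

View pics/p11.png

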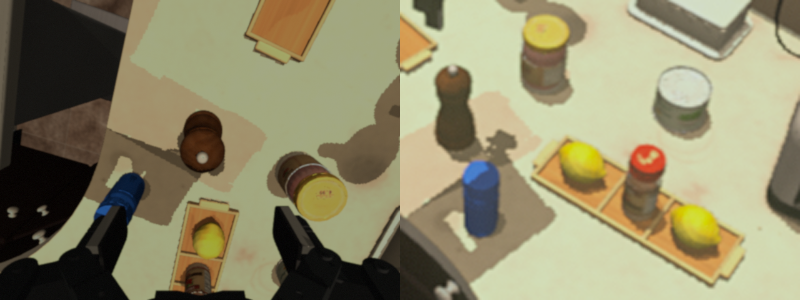

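The scene view shows the fish kit complete: lemon, upright jar, lemon. In the wrist view the grinder's button is at about (323,251), 2 mm from where I predicted it. I'll grip it by the head.

Call:
drive_tool(plan=[[85, [0.0025, -0.004, -0.06], [0, 0, 0]], [85, [0.0025, -0.004, -0.12], [0, 0, 0]], [85, [0.0025, -0.004, -0.18], [0, 0, 0]], [85, [0.0025, -0.004, -0.22], [0, 0, 0]], [85, [0.0025, -0.004, -0.24], [0, 0, 0]], [85, [0.0025, -0.004, -0.24], [0, 0, 0]], [85, [0.0025, -0.004, -0.24], [0, 0, 0]]])

```text
time: 21.0
tool_pos: [0.4394, 0.0063, 0.0968]
orientation: [[-0.302, 0.953, -0.0], [0.953, 0.302, -0.0], [-0.0, -0.0, -1.0]]
contact_force: [-0.5, -0.4, 0.2]
width: 0.085
finger_force: 0.0
```

Run:
```python
from m import *
st(); d=grab('wrist'); g=d['pixels'][280:470,215:425].astype(int)
# bright grey button on dark wood
sat=g.max(2)-g.min(2); m=(g.min(2)>110)&(sat<60)
for mm,s,c in comps(m,30): q=c+[215,280]; print(s,q.round(1),pix2plane(d,q,.139).round(4))
p=d['K']@(d['R']@np.array([.4365,.011,.139])+d['t']); print('pred',p[:2]/p[2])
```

```text
21.0 [0.4394 0.0063 0.0968] [[-0.302, 0.953, -0.0], [0.953, 0.302, -0.0], [-0.0, -0.0, -1.0]] [-13.8  30.4 115.1  -0.   34.4 -31.4] 0.08501851087955854 0.0 [-0.5 -0.4  0.2]
[ 137    0   73  190 5729] [406.  378.9] [0.4593 0.024  0.139 ]
[   0  125   82   65 2093] [248.7 448.4] [ 0.4226 -0.0142  0.139 ]
pred [316.60532893 394.89216469]
```

Call:
drive_tool(plan=[[85, [-0.005, 0.008, 0], [0, 0, 0]], [85, [-0.005, 0.008, 0], [0, 0, 0]], [85, [-0.005, 0.008, 0], [0, 0, 0]]])

```text
time: 21.35
tool_pos: [0.436, 0.0122, 0.0975]
orientation: [[-0.304, 0.953, 0.001], [0.953, 0.304, -0.0], [-0.001, 0.001, -1.0]]
contact_force: [-0.3, -0.0, -0.4]
width: 0.0852
finger_force: 0.0
```

Run:
```python
from m import *
st(); d=grab('wrist'); p=d['K']@(d['R']@np.array([.4365,.011,.139])+d['t']); u,v=(p[:2]/p[2]).astype(int); print(u,v)
g=d['pixels'].astype(int)
print(g[v-70:v+71:10,u-70:u+71:10].max(2)); 
s=d['pixels'].astype(int)
for mm,st_,c in comps(g[v-50:v+50,u-60:u+60].min(2)>120,15): print(st_,c+[u-60,v-50],pix2plane(d,c+[u-60,v-50],.139).round(4))
```

```text
21.35 [0.436  0.0122 0.0975] [[-0.304, 0.953, 0.001], [0.953, 0.304, -0.0], [-0.001, 0.001, -1.0]] [-13.1  30.2 115.6  -0.   34.1 -30.8] 0.08521229383263118 0.0 [-0.3 -0.  -0.4]
321 412
[[ 81  22  28  31  34  30  30  32  32  56  66  68  69  55  84]
 [ 82  25  28  31  32  32  31  31  29  30  50  74  64  31  24]
 [116  26  28  30  32  34  30  31  31  34  34  31  42  28  23]
 [117  25  27  30  30  31  31  35  32  33  28  29  28  29  23]
 [117  31  27  31  31  28  31  51  49  30  27  29  29  25 113]
 [118 115  26  28  30  33  55  64  63  42  29  31  28  24 173]
 [114 115  70  26  29  31  69  83  81  61  30  31  28 153 173]
 [117 118 118 115  27  30  73  80  80  62  29  24 164 174 173]
 [116 118 118 174  80  51  26  74  70  27 107  76  82  86 172]
 [118 117 140 174 167 168 161 168 168 168 168 169 168 168 153]
 [171 170 173 173 169 168 168 168 167 162 167 168 168 168  91]
 [172 171 171 147 162 157 168 168 168 150 145 168 168 168 168]
 [171 171 171 107 158 154 169 111  71  69  66 144 166 166 167]
 [  9  12   8  10  10  10  13  41   9  12  12   9   8   8  25]]
[106  42  14  14 106] [375.59433962 412.47169811] [0.4518 0.0157 0.139 ]
[  0  52  28  48 731] [274.57181943 441.57865937] [ 0.4261 -0.004   0.139 ]
```

Call:
drive_tool(plan=[[60, [0, 0, 0], [0, 0, 0]], [42, [0, 0, 0], [0, 0, 0]], [40, [0, 0, 0], [0, 0, 0]], [40, [0, 0, 0], [0, 0, 0]], [40, [0, 0, 0], [0, 0, 0]], [40, [0, 0, 0], [0, 0, 0]], [40, [0, 0, 0], [0, 0, 0]]], squeeze=45)

```text
time: 22.1
tool_pos: [0.4363, 0.0119, 0.0974]
orientation: [[-0.303, 0.953, 0.001], [0.953, 0.303, -0.0], [-0.001, 0.001, -1.0]]
contact_force: [0.0, -0.5, 6.7]
width: 0.0455
finger_force: 44.9
```

Call:
drive_tool(plan=[[40, [0, 0, 0.02], [0, 0, 0]], [40, [0, 0, 0.06], [0, 0, 0]], [40, [0, 0, 0.06], [0, 0, 0]], [40, [0, 0, 0.06], [0, 0, 0]]])

```text
time: 22.5
tool_pos: [0.4359, 0.012, 0.1328]
orientation: [[-0.304, 0.953, 0.001], [0.953, 0.304, -0.0], [-0.0, 0.001, -1.0]]
contact_force: [-0.3, 0.2, -2.5]
width: 0.0455
finger_force: 46.6
```

Run:
```python
from m import *
st(); s=sensors.observe(); print(np.round(s['wrist_torque'],3)); d=grab('side'); find('side',['grinder_center','short_tray'],d); d=grab('scene'); find('scene',['grinder_center'],d)
```

```text
22.5 [0.4359 0.012  0.1328] [[-0.304, 0.953, 0.001], [0.953, 0.304, -0.0], [-0.0, 0.001, -1.0]] [-13.2  25.9 114.1  -0.   40.  -30.8] 0.04545659838842335 46.641333432971805 [-0.3  0.2 -2.5]
[-0.047  0.046  0.019]
side grinder_center 0.55 [0.439 0.029 0.101] [351. 232.]
side short_tray 0.81 [0.503 0.233 0.008] [325. 341.]
side short_tray 0.54 [0.599 0.01  0.087] [276. 231.]
scene grinder_center 0.95 [ 0.427 -0.003  0.092] [309. 254.]
```

Call:
drive_tool(plan=[[40, [0.01, 0.02, 0.03], [0, 0, 0]], [40, [0.04, 0.07, 0.05], [0, 0, 0]], [40, [0.07, 0.12, 0.05], [0, 0, 0]], [40, [0.1, 0.17, 0.05], [0, 0, 0]], [40, [0.1, 0.17, 0.05], [0, 0, 0]], [40, [0.1, 0.17, 0.05], [0, 0, 0]]])

```text
time: 23.35
tool_pos: [0.4952, 0.1146, 0.1621]
orientation: [[-0.306, 0.952, -0.002], [0.952, 0.306, -0.0], [0.0, -0.002, -1.0]]
contact_force: [-0.7, -0.8, -1.9]
width: 0.0454
finger_force: 47.0
```

Run:
```python
from m import *
st(); d=grab('wrist','w12.png'); analyse('w',d,(0,0,640,480)); find('wrist',['short_tray'],d)
hsv=cv2.cvtColor(d['pixels'],cv2.COLOR_BGR2HSV); H,S,V=[hsv[...,i].astype(int) for i in range(3)]
```

```text
23.35 [0.4952 0.1146 0.1621] [[-0.306, 0.952, -0.002], [0.952, 0.306, -0.0], [0.0, -0.002, -1.0]] [  0.4  27.2 102.6  -0.   50.3 -17.3] 0.045437350612709856 46.95762670343811 [-0.7 -0.8 -1.9]
w red [  98    0   87   29 1508] [141.5  12.3] [0.383 0.208 0.1  ]
w wood [  281     0   207   212 23260] [377.8  94.5] [0.504 0.213 0.009]
   rect ((500.97821044921875, 211.74594116210938), (154.74232482910156, 87.21707153320312), 86.37779998779297)
w blue [  12  394   98   86 1710] [ 64.9 428.7] [ 0.354 -0.088  0.05 ]
wrist short_tray 0.69 [0.503 0.213 0.005] [376.  95.]
wrist short_tray 0.53 [ 0.516 -0.107  0.011] [268. 457.]
```

Call:
drive_tool(plan=[[40, [0.004, 0.05, 0], [0, 0, 0]], [40, [0.009, 0.1, 0], [0, 0, 0]], [40, [0.009, 0.1365, 0], [0, 0, 0]], [40, [0.009, 0.1365, -0.03], [0, 0, 0]], [40, [0.009, 0.1365, -0.06], [0, 0, 0]], [40, [0.009, 0.1365, -0.08], [0, 0, 0]], [40, [0.009, 0.1365, -0.08], [0, 0, 0]]])

```text
time: 24.15
tool_pos: [0.4995, 0.1948, 0.1131]
orientation: [[-0.302, 0.953, -0.005], [0.953, 0.302, -0.001], [0.001, -0.005, -1.0]]
contact_force: [0.3, 0.1, -1.9]
width: 0.045
finger_force: 47.0
```

Run:
```python
from m import *
st(); d=grab('wrist','w13.png'); analyse('w',d,(0,0,640,480))
d=grab('side'); find('side',['grinder_center'],d); analyse('s',d,(290,290,360,400))
```

```text
24.15 [0.4995 0.1948 0.1131] [[-0.302, 0.953, -0.005], [0.953, 0.302, -0.001], [0.001, -0.005, -1.0]] [  9.4  33.5 100.7  -0.   46.1  -8.2] 0.045030644172735015 47.04074649117388 [ 0.3  0.1 -1.9]
w red [   0  106   92  120 4963] [ 49.  166.2] [0.384 0.225 0.1  ]
w wood [  297    27   179   169 16511] [381.2 113. ] [0.507 0.282 0.009]
   rect ((508.7156982421875, 282.22509765625), (69.84998321533203, 80.34690856933594), 85.11434936523438)
w wood [   0  132   68   76 3755] [ 31.1 170.2] [0.321 0.189 0.009]
   rect ((322.6076354980469, 188.13131713867188), (39.03155517578125, 44.59197235107422), 3.368727684020996)
w wood [ 241  149  177  133 9135] [331.7 207.3] [0.498 0.222 0.009]
   rect ((501.5860595703125, 204.61700439453125), (82.77159118652344, 88.62319946289062), 86.03488159179688)
side grinder_center 0.71 [0.502 0.21  0.084] [324. 314.]
side grinder_center 0.18 [ 0.685 -0.172  0.056] [244. 179.]
s wood [ 302  309   46   71 2123] [324.4 351.6] [0.504 0.255 0.009]
   rect ((504.2373352050781, 234.96070861816406), (153.3525848388672, 87.02122497558594), 83.81352233886719)
```

Call:
drive_tool(plan=[[40, [0.0015, 0.0025, -0.008], [0, 0, 0]], [40, [0.0015, 0.0025, -0.014], [0, 0, 0]], [40, [0.0015, 0.0025, -0.0175], [0, 0, 0]], [40, [0.0015, 0.0025, -0.0175], [0, 0, 0]], [40, [0.0015, 0.0025, -0.0175], [0, 0, 0]]])

```text
time: 24.8
tool_pos: [0.5021, 0.1975, 0.1044]
orientation: [[-0.304, 0.953, -0.0], [0.953, 0.304, -0.0], [0.0, -0.0, -1.0]]
contact_force: [-0.0, 0.7, -2.2]
width: 0.0454
finger_force: 47.1
```

Call:
drive_tool(plan=[[40, [0, 0, -0.0025], [0, 0, 0]], [40, [0, 0, -0.0035], [0, 0, 0]], [40, [0, 0, -0.0035], [0, 0, 0]]])

```text
time: 25.1
tool_pos: [0.5023, 0.1976, 0.1026]
orientation: [[-0.304, 0.953, 0.0], [0.953, 0.304, 0.0], [0.0, 0.0, -1.0]]
contact_force: [-0.6, 0.2, 0.3]
width: 0.045
finger_force: 47.2
```

Contact with the floor (the force went from −2.2 N to +0.3 N). I'll release and rise, then go over jar 1.

Call:
drive_tool(plan=[[50, [0, 0, 0], [0, 0, 0]], [60, [0, 0, 0], [0, 0, 0]], [75, [0, 0, 0], [0, 0, 0]], [85, [0, 0, 0], [0, 0, 0]], [85, [0, 0, 0.02], [0, 0, 0]], [85, [0, 0, 0.08], [0, 0, 0]], [85, [0, 0, 0.16], [0, 0, 0]], [85, [0, 0, 0.18], [0, 0, 0]]])

```text
time: 25.9
tool_pos: [0.5052, 0.1981, 0.2159]
orientation: [[-0.304, 0.953, 0.01], [0.953, 0.304, 0.002], [-0.001, 0.01, -1.0]]
contact_force: [0.7, 0.7, 0.9]
width: 0.0849
finger_force: 0.0
```

Call:
drive_tool(plan=[[85, [-0.06, 0.01, 0], [0, 0, 0]], [85, [-0.13, 0.02, 0], [0, 0, 0]], [85, [-0.18, 0.03, 0], [0, 0, 0]], [85, [-0.202, 0.038, 0], [0, 0, 0]], [85, [-0.202, 0.038, 0], [0, 0, 0]], [85, [-0.202, 0.038, 0], [0, 0, 0]], [85, [-0.202, 0.038, 0], [0, 0, 0]]])

```text
time: 26.6
tool_pos: [0.3833, 0.2204, 0.2106]
orientation: [[-0.303, 0.953, 0.002], [0.953, 0.303, 0.0], [-0.0, 0.002, -1.0]]
contact_force: [-0.1, 0.0, 0.3]
width: 0.0852
finger_force: 0.0
```

Run:
```python
from m import *
st(); d=grab('wrist'); redtop(d); find('wrist',['spice_jar_1_center','grinder_center'],d)
analyse('w',d,(250,0,640,480))
d=grab('side'); find('side',['grinder_center'],d); d=grab('scene'); find('scene',['grinder_center'],d)
```

```text
26.6 [0.3833 0.2204 0.2106] [[-0.303, 0.953, 0.002], [0.953, 0.303, 0.0], [-0.0, 0.002, -1.0]] [ 15.4  18.  108.8  -0.   53.   -2.3] 0.08515642115327383 0.0 [-0.1  0.   0.3]
cap [ 283  201   67   73 2615] [316. 234.] circ 380.7 226.2 r 24.2 bbox [358.  202.2] [402.  249.2]
wrist spice_jar_1_center 0.83 [0.379 0.231 0.103] [318. 228.]
wrist spice_jar_1_center 0.53 [0.679 0.212 0.03 ] [636. 323.]
wrist spice_jar_1_center 0.21 [0.489 0.211 0.097] [463. 299.]
wrist grinder_center 0.63 [0.492 0.207 0.097] [464. 305.]
w red [ 283  205   67   69 2072] [317.  237.3] [0.38  0.224 0.1  ]
w wood [  370   127   178   204 11864] [463.1 211.7] [0.501 0.256 0.009]
   rect ((502.58148193359375, 227.02920532226562), (178.84677124023438, 84.72295379638672), 84.9007339477539)
w wood [ 295  222   43   42 1177] [316.1 242.4] [0.389 0.192 0.009]
   rect ((390.3959655761719, 191.4049072265625), (36.806243896484375, 36.869178771972656), 63.3892936706543)
side grinder_center 0.95 [0.503 0.212 0.099] [324. 312.]
scene grinder_center 0.86 [0.495 0.184 0.078] [276. 207.]
```

The grinder stands in its pocket in all the views. Next is the last jar.

Call:
drive_tool(plan=[[85, [-0.0055, 0.005, -0.06], [0, 0, 0]], [85, [-0.0055, 0.005, -0.12], [0, 0, 0]], [85, [-0.0055, 0.005, -0.18], [0, 0, 0]], [85, [-0.0055, 0.005, -0.23], [0, 0, 0]], [85, [-0.0055, 0.005, -0.25], [0, 0, 0]], [85, [-0.0055, 0.005, -0.25], [0, 0, 0]], [85, [-0.0055, 0.005, -0.25], [0, 0, 0]]])

```text
time: 27.65
tool_pos: [0.378, 0.2233, 0.0603]
orientation: [[-0.304, 0.953, -0.0], [0.953, 0.304, 0.0], [0.0, -0.0, -1.0]]
contact_force: [-0.7, 0.8, 0.4]
width: 0.0849
finger_force: 0.0
```

Call:
drive_tool(plan=[[55, [0, 0, 0], [0, 0, 0]], [40, [0, 0, 0], [0, 0, 0]], [36, [0, 0, 0], [0, 0, 0]], [36, [0, 0, 0], [0, 0, 0]], [36, [0, 0, 0], [0, 0, 0]], [36, [0, 0, 0], [0, 0, 0]], [36, [0, 0, 0], [0, 0, 0]]], squeeze=35)

```text
time: 28.35
tool_pos: [0.3786, 0.2235, 0.0612]
orientation: [[-0.304, 0.953, 0.002], [0.953, 0.304, 0.001], [-0.0, 0.003, -1.0]]
contact_force: [-0.2, 0.8, 6.1]
width: 0.044
finger_force: 34.9
```

Call:
drive_tool(plan=[[36, [0, 0, 0.01], [0, 0, 0]], [36, [0, 0, 0.05], [0, 0, 0]], [36, [0, 0, 0.1], [0, 0, 0]], [36, [0, 0, 0.1], [0, 0, 0]], [36, [0, 0, 0.1], [0, 0, 0]]])

```text
time: 28.85
tool_pos: [0.3777, 0.2233, 0.1208]
orientation: [[-0.304, 0.953, 0.001], [0.953, 0.304, 0.0], [-0.0, 0.001, -1.0]]
contact_force: [-0.4, 0.4, -2.2]
width: 0.0437
finger_force: 36.0
```

Run:
```python
from m import *
st(); d=grab('wrist'); redtop(d,.164)
```

```text
28.85 [0.3777 0.2233 0.1208] [[-0.304, 0.953, 0.001], [0.953, 0.304, 0.0], [-0.0, 0.001, -1.0]] [ 15.9  27.5 114.3  -0.   38.1  -1.7] 0.043735468555708715 35.96118593028223 [-0.4  0.4 -2.2]
cap [  246   316   148   156 12899] [320. 386.] circ 376.1 227.6 r 27.1 bbox [355.2 200.9] [399.  254.1]
```

Call:
drive_tool(plan=[[36, [0.02, 0.05, 0.01], [0, 0, -0.2]], [36, [0.07, 0.093, 0.01], [0, 0, -0.45]], [36, [0.13, 0.093, 0.01], [0, 0, -0.7]], [36, [0.18, 0.093, 0.01], [0, 0, -0.79]], [36, [0.217, 0.093, 0.01], [0, 0, -0.79]], [36, [0.217, 0.093, 0], [0, 0, -0.79]], [36, [0.217, 0.093, -0.04], [0, 0, -0.79]], [36, [0.217, 0.093, -0.06], [0, 0, -0.79]]])

```text
time: 29.7
tool_pos: [0.5045, 0.2781, 0.0813]
orientation: [[0.086, 0.996, -0.007], [0.996, -0.086, -0.002], [-0.003, -0.007, -1.0]]
contact_force: [-0.8, 1.1, -1.5]
width: 0.0437
finger_force: 36.0
```

Call:
drive_tool(plan=[[36, [0, 0, 0], [0, 0, 0]], [36, [0, 0, 0], [0, 0, 0]]])

```text
time: 29.9
tool_pos: [0.5067, 0.2789, 0.0837]
orientation: [[0.086, 0.996, -0.002], [0.996, -0.086, -0.001], [-0.001, -0.002, -1.0]]
contact_force: [0.6, 0.6, -0.9]
width: 0.0435
finger_force: 36.0
```

Run:
```python
from m import *
st(); d=grab('wrist','w14.png'); redtop(d,.128); analyse('w',d,(150,0,500,480))
d=grab('side'); find('side',['short_tray','grinder_center','spice_jar_1_center'],d); redtop(d,.128); analyse('s',d,(290,290,365,400))
```

```text
29.9 [0.5067 0.2789 0.0837] [[0.086, 0.996, -0.002], [0.996, -0.086, -0.001], [-0.001, -0.002, -1.0]] [17.8 38.5 95.5  0.  46.1 22.7] 0.0434575522050919 35.99279123773158 [ 0.6  0.6 -0.9]
cap [ 249  317  143  150 9831] [317. 379.] circ 505.7 284.7 r 26.3 bbox [484.9 259.4] [526.7 310.8]
w red [341 335  27  19  93] [353.  344.6] [0.518 0.284 0.1  ]
w red [312 338  25   3  56] [325.7 338.9] [0.509 0.287 0.1  ]
w red [296 354  67  16 477] [330.8 360.5] [0.51  0.278 0.1  ]
w red [276 361  11   7  51] [282.  364.6] [0.492 0.278 0.1  ]
w red [364 368   6   6  27] [366.  370.6] [0.522 0.273 0.1  ]
w wood [ 244  177  163  118 8286] [330.8 233.2] [0.514 0.297 0.009]
   rect ((509.9075927734375, 294.3039245605469), (67.29511260986328, 87.66268157958984), 84.61750793457031)
side short_tray 0.88 [0.503 0.295 0.008] [326. 371.]
side spice_jar_1_center 0.79 [0.507 0.295 0.099] [323. 353.]
cap [305 134  17  17 227] [313. 141.] circ 510.7 -217.7 r 28.0 bbox [ 494.2 -244. ] [ 532.4 -190. ]
cap [136 256  34  30 697] [152. 270.] circ 834.6 123.8 r 36.1 bbox [801.7  91.1] [865.9 156.7]
s wood [300 352  46  31 819] [320.6 369.6] [0.513 0.292 0.009]
   rect ((508.52105712890625, 287.8932189941406), (60.12311553955078, 87.20193481445312), 84.3867416381836)
```

Call:
drive_tool(plan=[[36, [0.0015, 0.001, -0.012], [0, 0, 0]], [36, [0.0015, 0.001, -0.022], [0, 0, 0]], [36, [0.0015, 0.001, -0.028], [0, 0, 0]], [36, [0.0015, 0.001, -0.028], [0, 0, 0]], [36, [0.0015, 0.001, -0.028], [0, 0, 0]]])

```text
time: 30.65
tool_pos: [0.5086, 0.2796, 0.0672]
orientation: [[0.086, 0.996, -0.001], [0.996, -0.086, -0.0], [-0.0, -0.001, -1.0]]
contact_force: [-0.3, 0.3, -2.0]
width: 0.0436
finger_force: 36.0
```

Call:
drive_tool(plan=[[36, [0, 0, -0.0015], [0, 0, 0]], [36, [0, 0, -0.0025], [0, 0, 0]], [36, [0, 0, -0.0025], [0, 0, 0]]])

```text
time: 30.95
tool_pos: [0.5089, 0.2797, 0.0663]
orientation: [[0.086, 0.996, 0.0], [0.996, -0.086, 0.0], [0.0, 0.0, -1.0]]
contact_force: [-0.1, -0.7, 0.7]
width: 0.0436
finger_force: 35.8
```

The jar has touched down. I'll release, rise and retreat.

Call:
drive_tool(plan=[[50, [0, 0, 0], [0, 0, 0]], [60, [0, 0, 0], [0, 0, 0]], [75, [0, 0, 0], [0, 0, 0]], [85, [0, 0, 0], [0, 0, 0]], [85, [0, 0, 0.02], [0, 0, 0]], [85, [0, 0, 0.08], [0, 0, 0]], [85, [0, 0, 0.16], [0, 0, 0]], [85, [0, 0, 0.22], [0, 0, 0]]])

```text
time: 31.75
tool_pos: [0.5093, 0.2798, 0.2012]
orientation: [[0.086, 0.996, 0.002], [0.996, -0.086, 0.001], [0.001, 0.002, -1.0]]
contact_force: [0.2, 0.0, 0.6]
width: 0.085
finger_force: 0.0
```

Call:
drive_tool(plan=[[85, [-0.06, 0.02, 0], [0, 0, 0]], [85, [-0.13, 0.05, 0], [0, 0, 0]], [85, [-0.18, 0.09, 0], [0, 0, 0]], [85, [-0.22, 0.13, 0], [0, 0, 0]], [85, [-0.22, 0.18, 0], [0, 0, 0]], [85, [-0.22, 0.2, 0], [0, 0, 0]], [85, [-0.22, 0.2, 0], [0, 0, 0]]])

```text
time: 32.45
tool_pos: [0.3772, 0.401, 0.1988]
orientation: [[0.084, 0.996, 0.002], [0.996, -0.084, 0.001], [0.001, 0.002, -1.0]]
contact_force: [-1.2, -0.5, 0.8]
width: 0.0849
finger_force: 0.0
```

Run:
```python
from m import *
st()
for c in ('scene','side'):
    d=grab(c,c+'_end.png'); find(c,['grinder_center','spice_jar_1_center','lemon_1_center','jam_jar','mug','tin'],d); redtop(d,.111)
lemon(d,(318,190),.0305); lemon(d,(310,140),.0305)
# expected upright: cap and base projections of the jars/grinder, dark-grinder mask axis
for X in [(.5089,.2797),(.5023,.1976),(.5137,-.2432)]:
    print(X,[((lambda p:(p[:2]/p[2]).round(0))(d['K']@(d['R']@np.array([*X,z])+d['t']))).tolist() for z in (.005,.111,.145)])
b=d['pixels']; m=(b.max(2)<85); 
for mm,s,c in comps(m[285:345,300:350],60): print('dark',s,c+[300,285])
```

```text
32.45 [0.3772 0.401  0.1988] [[0.084, 0.996, 0.002], [0.996, -0.084, 0.001], [0.001, 0.002, -1.0]] [35.1 26.9 94.9 -0.  58.1 40. ] 0.0849080930712254 0.0 [-1.2 -0.5  0.8]
scene grinder_center 0.69 [0.494 0.183 0.074] [276. 208.]
scene spice_jar_1_center 0.56 [0.502 0.265 0.075] [258. 192.]
scene lemon_1_center 0.75 [ 0.514 -0.329  0.048] [438. 321.]
scene jam_jar 0.78 [ 0.584 -0.021  0.073] [356. 229.]
scene mug 0.79 [0.691 0.231 0.073] [314. 166.]
scene mug 0.23 [0.497 0.183 0.075] [277. 207.]
scene tin 0.81 [ 0.677 -0.193  0.057] [431. 249.]
scene tin 0.57 [0.502 0.267 0.077] [257. 191.]
cap [115  97  40  22 410] [136. 108.] circ 474.0 804.4 r 64.5 bbox [409.6 754.2] [538.4 816.4]
cap [390 165  22  21 357] [401. 175.] circ 796.7 2.8 r 42.7 bbox [756.8 -33.3] [834.5  34.5]
cap [403 277  18  16 214] [412. 285.] circ 513.5 -244.8 r 21.6 bbox [ 492.9 -266.4] [ 533.9 -226.1]
side grinder_center 0.59 [0.508 0.211 0.105] [321. 310.]
side spice_jar_1_center 0.58 [0.509 0.29  0.104] [322. 350.]
side jam_jar 0.71 [0.599 0.014 0.085] [276. 233.]
side mug 0.77 [0.704 0.225 0.056] [221. 332.]
cap [305 134  17  16 214] [313. 141.] circ 510.8 -236.5 r 27.7 bbox [ 494.1 -262.4] [ 533.1 -210.9]
cap [136 256  34  30 699] [152. 270.] circ 841.8 112.4 r 36.4 bbox [807.6  79.7] [873.5 146.8]
cap [310 330  24  26 468] [321. 342.] circ 508.3 278.9 r 24.3 bbox [487.8 255. ] [529.4 302.9]
lemon [308 176  22  23 375] [ 0.5046 -0.1619] yaw 91.0 cost 0.56 [-0.04  0.06 -0.01 -0.02  1.06]
lemon [308 176  22  23 375] [ 0.5042 -0.1621] yaw 99.1 cost 0.54 [0.12 0.01 0.06 0.22 1.  ]
(0.5089, 0.2797) [[322.0, 364.0], [321.0, 343.0], [321.0, 335.0]]
(0.5023, 0.1976) [[324.0, 326.0], [324.0, 302.0], [323.0, 293.0]]
(0.5137, -0.2432) [[314.0, 170.0], [313.0, 139.0], [312.0, 129.0]]
dark [ 11  22  26  24 257] [324.00389105 317.08171206]
```

```bash
python3 -c "
from plant import order
print(order.hand_in())"
```

```text
the job is handed in; nothing more can be done
None
```

Both supper kits are made up and handed in after about 33 s of robot time: lemon, jar, lemon in the long tray, and grinder and jar in the short tray. The last camera check found all of them in place and the jam jar, mug and tin where they were, but the hand-in returned no verdict.

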